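# Load tube carriers on the agitator and lock it

### The job

Get the agitator ready to run: hang every tube carrier that is on the drain rack onto a free hook pair of the agitator, straight from hook to hook, kept level and never set down, and stand the steel balance weight on the round rubber pad of the lock unit. Only then lock it: turn the winged adjuster nut clockwise until the cam lever, swung down, meets firm resistance about midway (not later, and not so tight that it comes early), and close the lever fully down so that it stays closed. Either job of loading may come first; leave the other things on the bench where they are.

Things in the scene. Friction and masses are not known exactly. Their poses are not given: they have to be found in the camera images.
- carrier1_tab (a point): centre of the black grip tab (12 mm thick along x, 26 along y, 56 high) of a tube carrier, None if absent. The tab stands on a round cross-bar (8 mm, along y, 32 mm below this point) that hangs in two V prongs. Below: straps to a steel basket 80 x 66 mm with capped tubes, its underside 152 mm below this point; tab top 20 mm above. 0.22 kg, z up; may hang either way round
- carrier2_tab (a point): centre of the black grip tab (12 mm thick along x, 26 along y, 56 high) of a tube carrier, None if absent. The tab stands on a round cross-bar (8 mm, along y, 32 mm below this point) that hangs in two V prongs. Below: straps to a steel basket 80 x 66 mm with capped tubes, its underside 152 mm below this point; tab top 20 mm above. 0.22 kg, z up; may hang either way round
- carrier3_tab (a point): centre of the black grip tab (12 mm thick along x, 26 along y, 56 high) of a tube carrier, None if absent. The tab stands on a round cross-bar (8 mm, along y, 32 mm below this point) that hangs in two V prongs. Below: straps to a steel basket 80 x 66 mm with capped tubes, its underside 152 mm below this point; tab top 20 mm above. 0.22 kg, z up; may hang either way round
- drain_hook1 (a point): where a hanging carrier's tab centre lies on hook pair 1 of the drain rack (white upright sheet behind). Pairs 90 mm apart along y; x points to the stand's back. The cross-bar rests 32 mm lower in the V of two prongs 40 mm apart (their tips 20 mm further front, 23 mm below this point); the basket hangs under the prongs, so lift 20 to 35 mm, then draw it 70 mm or more to the front (-x) before raising it
- drain_hook2 (a point): where a hanging carrier's tab centre lies on hook pair 2 of the drain rack (white upright sheet behind). Pairs 90 mm apart along y; x points to the stand's back. The cross-bar rests 32 mm lower in the V of two prongs 40 mm apart (their tips 20 mm further front, 23 mm below this point); the basket hangs under the prongs, so lift 20 to 35 mm, then draw it 70 mm or more to the front (-x) before raising it
- drain_hook3 (a point): where a hanging carrier's tab centre lies on hook pair 3 of the drain rack (white upright sheet behind). Pairs 90 mm apart along y; x points to the stand's back. The cross-bar rests 32 mm lower in the V of two prongs 40 mm apart (their tips 20 mm further front, 23 mm below this point); the basket hangs under the prongs, so lift 20 to 35 mm, then draw it 70 mm or more to the front (-x) before raising it
- agit_hook1 (a point): where a hanging carrier's tab centre lies on hook pair 1 of the agitator (a stand with the same hooks, but a grey motor box behind, 160 mm high). Empty at the start. Bring a carrier from the front (-x), its y along this y, raised 20 to 35 mm, then lower it within about 10 mm of this point
- agit_hook2 (a point): where a hanging carrier's tab centre lies on hook pair 2 of the agitator (a stand with the same hooks, but a grey motor box behind, 160 mm high). Empty at the start. Bring a carrier from the front (-x), its y along this y, raised 20 to 35 mm, then lower it within about 10 mm of this point
- agit_hook3 (a point): where a hanging carrier's tab centre lies on hook pair 3 of the agitator (a stand with the same hooks, but a grey motor box behind, 160 mm high). Empty at the start. Bring a carrier from the front (-x), its y along this y, raised 20 to 35 mm, then lower it within about 10 mm of this point
- weight_knob (a point): middle of the round knob (22 mm diameter, 30 to 70 mm above the foot) of the steel balance weight; this point 52 mm above the foot. The weight's foot is a disc 60 mm across, 30 mm high; 0.5 kg, stands upright
- weight_foot (a point): centre of the underside of the balance weight, z up
- pad (a point): centre of the round black rubber pad, 84 mm across, flush on the lock unit's base plate 12 mm above the bench; the weight stands here. z up
- nut_grip (a point): on the axis of the adjuster nut, at the middle of its black wing: a bar 60 mm long along x, 14 thick along y, 40 high (this point 21 mm above its lower edge, 154 mm above the bench). Clockwise from above tightens: the brass plate beneath comes down 2.2 mm per rad. Friction 0.22 N m; stays where left. At the start 2 to 6 rad too slack
- lever_pivot (a point): fixed point on the cam lever's pivot axis in the plane of the lever arm, 65 mm above the bench; the axis is horizontal along this x; the arm swings in the y-z plane towards -y. z up. From here the nut axis lies 90 mm along +x
- lever_end (a point): centre of the lever's black cross handle (16 mm thick, 52 mm long along the lever pivot's x), 85 mm from the pivot; the arm is 12 mm thick. In the frame of lever_pivot it lies at y = -85 cos(a), z = 85 sin(a) mm with a = 1.35 - joint cam_lever
- cam_lever (a joint): lever angle, rad: 0 open, almost upright (starts at 0 to 0.25); 1.6 closed, at its stop. Swings freely (0.5 N at the handle) until its cam meets the plate, then needs 4 to 8 N; past 1.5 it is over centre and stays. Resistance should begin about 0.8 (0.65 to 0.93); 1 rad of nut shifts that by 0.15 rad. Left against the plate, tightening the nut pushes it back open
- press_plate (a joint): how far the cam has pushed the sprung pressure plate, m: about 0 free, with the lever closed 0.0027 to 0.0066 when the nut was set right (6 N per mm on a preload of 25 N)
- jar: small lidded jar, 56 mm across, 70 mm high; origin at its foot; not part of the job
- reagent: bottle with yellow cap, 64 mm across, 130 mm high, origin at its foot; not part of the job
- heat_block: aluminium block 75 x 75 x 50 mm, origin at its underside; not part of the job
- tub: white tub 70 mm across, 60 mm high, origin at its foot; not part of the job
There are look-alikes about, which are no part of the job. Leave any blue look-alike of the part that bears weight_knob alone.

How it is judged:
On the way, in this order (a step that is already met when the one before it is completed fails the run):
1. all carriers present hang on the agitator's hooks and the weight stands on the pad, the lever still open ((distance between carrier1_tab and agit_hook1 below 0.012 m or distance between carrier1_tab and agit_hook2 below 0.012 m or distance between carrier1_tab and agit_hook3 below 0.012 m) and angle between each of carrier1_tab, carrier2_tab, carrier3_tab's own z axis and vertical below 0.15 rad and (distance between carrier2_tab and agit_hook1 below 0.012 m or distance between carrier2_tab and agit_hook2 below 0.012 m or distance between carrier2_tab and agit_hook3 below 0.012 m) and (distance between carrier3_tab and agit_hook1 below 0.012 m or distance between carrier3_tab and agit_hook2 below 0.012 m or distance between carrier3_tab and agit_hook3 below 0.012 m) and horizontal distance between weight_foot and pad below 0.02 m and z of weight_foot in the frame of pad below 0.006 m and angle between weight_foot's own z axis and vertical below 0.1 rad and value of joint cam_lever below 0.45 rad), for 0.2 s.
2. the lever, swung down, meets the pressure plate's firm resistance midway (value of joint cam_lever between 0.5 and 1.15 rad and value of joint press_plate above 0.0003 m).
3. the lever is fully closed (value of joint cam_lever above 1.5 rad), for 0.2 s.
At the end, for the whole second after the job is handed in: Each carrier hangs on an agitator hook pair (tab within 12 mm of its point, level within 0.15 rad); the weight stands upright on the pad within 20 mm of centre; the lever is closed (over 1.5 rad) and has pushed the plate 2.7 to 6.6 mm: its resistance began midway ((distance between carrier1_tab and agit_hook1 below 0.012 m or distance between carrier1_tab and agit_hook2 below 0.012 m or distance between carrier1_tab and agit_hook3 below 0.012 m) and angle between each of carrier1_tab, carrier2_tab, carrier3_tab's own z axis and vertical below 0.15 rad and (distance between carrier2_tab and agit_hook1 below 0.012 m or distance between carrier2_tab and agit_hook2 below 0.012 m or distance between carrier2_tab and agit_hook3 below 0.012 m) and (distance between carrier3_tab and agit_hook1 below 0.012 m or distance between carrier3_tab and agit_hook2 below 0.012 m or distance between carrier3_tab and agit_hook3 below 0.012 m) and horizontal distance between weight_foot and pad below 0.02 m and z of weight_foot in the frame of pad below 0.006 m and angle between weight_foot's own z axis and vertical below 0.1 rad and value of joint cam_lever above 1.5 rad and value of joint press_plate between 0.0027 and 0.0066 m); the robot touches nothing.
It fails at once if a carrier is tipped by more than 25 degrees (angle between any of carrier1_tab, carrier2_tab, carrier3_tab's own z axis and vertical above 0.44 rad).
It fails at once if a carrier is set down or dropped (height (world z) of any of carrier1_tab, carrier2_tab, carrier3_tab below 0.175 m).
It fails at once if a thing that is not part of the job is moved by more than 5 cm (distance of any of jar, reagent, heat_block, tub from where it was at the start of the episode above 0.05 m).
Of carrier1, carrier2, carrier3 only 2 to 3 are there at a start; the rules pass over those that are not, and their reading is None.
At some moment in a run one of weight may be knocked a few centimetres aside while the robot is not near it.
It also fails if it takes over 210 s, if anything falls off the work surface, if the arm or the gripper's body presses on something with over 40 N, if the wrist force passes 120 N, or if a joint passes its speed limit or range.

### The arm

A 7-joint arm with a two-finger parallel gripper is mounted at the origin on the work surface. World frame = base frame: x ahead of the robot, y to its left, z up, the work surface at z = 0. Lengths are in m, angles in rad, forces in N, time in s.
With the tool pointing down it reaches from about 0.425 to 0.95 m from the base axis. Payload 4.7 kg.
Tool frame: the origin (TCP) lies at the very end of the fingers, on their centre line; the grasp point (between the pads) lies 19 mm behind it (ctrl.grip_point_offset is the distance from the TCP to the grasp point, in m); x points along the fingers, y is the direction in which the jaws open and shut, and the axes are right-handed (so a half turn about x gives the same grasp; the last joint's range is limited). The gripper opens to 85 mm and grips with 20 to 120 N. Pads are 22 mm wide; open, the fingers measure 114 mm over their backs; the gripper's body (76 mm by 85 mm) begins 54 mm behind the grasp point. The pads swing forward as they close: fully open they stand 13 mm farther back than shut.
Start: joints at [-1.343, 0.469, -0.049, 1.532, 0.024, 1.141, -0.082], TCP at [0.171, 0.653, 0.231] pointing down, gripper open.
Joint ranges: [-2.59, 2.59], [-0.33, 1.99], [-1.39, 1.29], [0.1, 2.45], [-1.04, 4.18], [0.21, 1.99], [-2.66, 2.66]. Speed limits (rad/s): [2.57, 2.57, 3.14, 3.14, 3.14, 3.14, 3.14].

### API

Orientations are given as a 3x3 rotation matrix whose columns are the frame's x, y, z axes.
In Python, from bench import ctrl gives the robot as it stands.
- The arm moves only by the tool step_arm, never from a script. Its argument "increments" is a list of rows, each a list of 7 numbers: the turn, a rotation vector about the tool's x, y, z in rad, then the shift along the tool's x, y, z in m, then the closure in counts, from 0 (fully open) to 255 (shut). In form: [[ax, ay, az, x, y, z, claw], ...]. A call has 1 to 20 rows; each row is the pose to reach, as a shift and turn from the pose commanded when the call began, along the tool's axes at that moment; what a row does not reach only later rows make up. A row lasts 1/12 s, in which the tool goes at most 41.7 mm and 7.16 degrees, less where a joint would pass 70% of its speed; a pose out of reach is approached as far as the arm can. A call with a gripper value outside its range is refused whole. The fingers move at their own pace and stop on an object; the grip force is fixed at half the most. Time passes only in rows, so rows that repeat a pose let the fingers close. It gives the time, the measured TCP pose, the force and the opening at its end, in the units of the state.
- ctrl.sense(): the state, without advancing time (a new reading comes with each control period).
- ctrl.get_image(name): name is "scene" or "side" or "wrist"; returns a dict with "image" (480x640x3 uint8, red, green, blue), "K" (3x3 intrinsics, pixels), "rvec" (rotation vector, rad) and "tvec" (3), from world to camera coordinates, as OpenCV has them; the wrist camera has in their place "hand_eye" (4x4, takes a point from camera to tool coordinates, whose origin is the TCP and whose axes are the tool frame's). Camera axes: x right, y down, z forward; pixel columns grow to the right and rows downward; lengths in m; the calibration is good to about 2 mm. A picture is of the moment at which its call begins: read the wrist's pose just before it. There is no depth.
- ctrl.job_done(): hands the job in, once; it reports no verdict.
Trained networks look in the newest picture that a camera, given by its name, has taken for a name from the list of things; names that differ only in an ending like _2 or _b are one class to them, and where a whole thing is asked for, a point or a joint stands for the part that bears it (a point fixed in the world has none). Each returns a list of dicts, best first, with "confidence" (0 to 1); they miss things now and then, are a little off and sometimes report something else, mostly with a low value. They report only what shows in the picture. A call takes as long as a camera call. They do not tell look-alikes from the thing itself.
- ctrl.trace(camera, label): "region" (480x640 bool, what is visible of it) and "bbox" ([centre column, centre row, width, height] in pixels, round what is visible of it).
The state is a dict: "clock": time; "qpos": joint angles; "joint_velocities": joint speeds; "joint_torque": joint torques, N m; "tcp_pos": TCP position; "tool_rot": TCP orientation; "force": force on the tool from outside, world axes, zero at the start; "wrist_torque": the same for the moment, N m; "gripper_width": finger opening in m.
Only numpy, scipy, OpenCV 4.12 (cv2) and the standard library are available. Lean on these libraries where they do the work, as an engineer would, in place of code of your own. Each camera call takes 0.05 s, during which the arm holds its last target. There are 200 camera calls.

## Working session

There is one attempt and no reset: what is moved stays moved. The work goes in short steps, Python scripts to look and compute and a tool call to move; the robot and the scene stay as the last step left them, time stands still between calls to the robot, and variables do not carry over. Pictures are saved under pics/ and viewed, about 12 in all and at most 16, crops included, and the job is handed in when it is done.

Besides the shell and the picture viewer there is one more tool, called after "Call:" in YAML: its name, and indented under it one key for each argument. step_arm: Moves the arm, as the interface text tells. Its arguments: {"type":"object","properties":{"increments":{"type":"array","items":{"type":"array","items":{"type":"number"}}}},"required":["increments"]}

```bash
ls; mkdir -p pics; python3 - <<'E'
from bench import ctrl
import cv2,numpy as np
s=ctrl.sense()
print(s['tcp_pos'],np.round(s['tool_rot'],3),s['gripper_width'],s['clock'])
for n in("scene","side"):
    d=ctrl.get_image(n);cv2.imwrite(f"pics/{n}0.png",d["image"][:,:,::-1])
    R=cv2.Rodrigues(d["rvec"])[0];print(n,(-R.T@np.array(d["tvec"]).ravel()).round(3),np.round(d["K"][0][0]))
    for l in("carrier1_tab","weight_knob","nut_grip","lever_end","drain_hook1","agit_hook1","pad","jar","reagent","heat_block","tub"):
        try: print(l,[(round(r["confidence"],2),np.round(r["bbox"]).tolist()) for r in ctrl.trace(n,l)])
        except Exception as e: print(l,e)
E
```

```text
pics
[0.1712837  0.65230811 0.23023706] [[-0.     0.254  0.967]
 [-0.002  0.967 -0.254]
 [-1.    -0.002  0.   ]] 0.08545084047506918 0.0
scene [1.162 0.493 1.422] 531.0
carrier1_tab [(0.9, [230.0, 191.0, 31.0, 51.0])]
weight_knob [(0.72, [285.0, 188.0, 19.0, 19.0]), (0.44, [260.0, 196.0, 17.0, 11.0])]
nut_grip [(0.76, [326.0, 235.0, 23.0, 15.0]), (0.31, [229.0, 192.0, 31.0, 49.0])]
lever_end [(0.72, [334.0, 228.0, 31.0, 47.0])]
drain_hook1 [(0.97, [240.0, 235.0, 103.0, 111.0])]
agit_hook1 [(0.87, [374.0, 330.0, 113.0, 122.0])]
pad [(0.91, [352.0, 250.0, 98.0, 92.0])]
jar [(0.73, [432.0, 291.0, 20.0, 24.0]), (0.16, [239.0, 236.0, 104.0, 113.0])]
reagent [(0.9, [457.0, 332.0, 30.0, 35.0]), (0.54, [271.0, 226.0, 37.0, 53.0])]
heat_block [(0.62, [298.0, 302.0, 37.0, 41.0])]
tub [(0.58, [235.0, 178.0, 19.0, 20.0])]
side [ 0.414 -0.616  0.961] 479.0
carrier1_tab [(0.75, [386.0, 379.0, 56.0, 64.0])]
weight_knob [(0.9, [324.0, 412.0, 32.0, 41.0]), (0.71, [276.0, 406.0, 30.0, 36.0])]
nut_grip [(0.82, [305.0, 245.0, 25.0, 28.0])]
lever_end [(0.83, [273.0, 269.0, 42.0, 16.0])]
drain_hook1 [(0.84, [400.0, 338.0, 129.0, 184.0])]
agit_hook1 [(0.77, [334.0, 167.0, 96.0, 137.0])]
pad [(0.65, [290.0, 265.0, 85.0, 89.0])]
jar [(0.85, [244.0, 186.0, 25.0, 31.0])]
reagent [(0.8, [262.0, 147.0, 25.0, 42.0]), (0.28, [292.0, 264.0, 84.0, 93.0])]
heat_block [(0.94, [373.0, 252.0, 38.0, 41.0]), (0.42, [384.0, 378.0, 56.0, 68.0])]
tub [(0.59, [343.0, 463.0, 40.0, 31.0]), (0.46, [264.0, 146.0, 26.0, 42.0])]
```

```bash
python3 - <<'E'
import cv2
a=cv2.imread("pics/scene0.png")[140:410,190:490];cv2.imwrite("pics/s1.png",cv2.resize(a,None,fx=2.6,fy=2.2*1.0,interpolation=cv2.INTER_CUBIC))
a=cv2.imread("pics/side0.png")[90:480,200:500];cv2.imwrite("pics/s2.png",cv2.resize(a,None,fx=1.5*1,fy=1.5,interpolation=cv2.INTER_CUBIC))
E
```

```text
(no output)
```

View pics/s1.png

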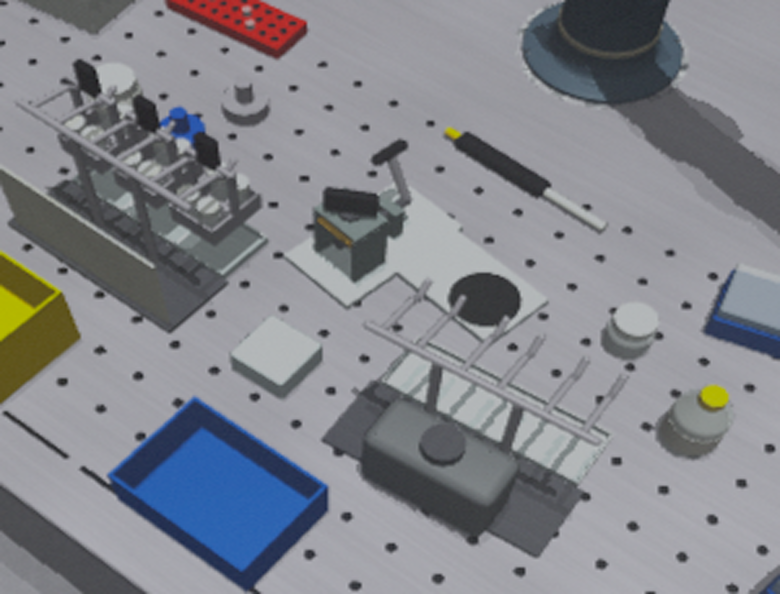

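View pics/s2.png

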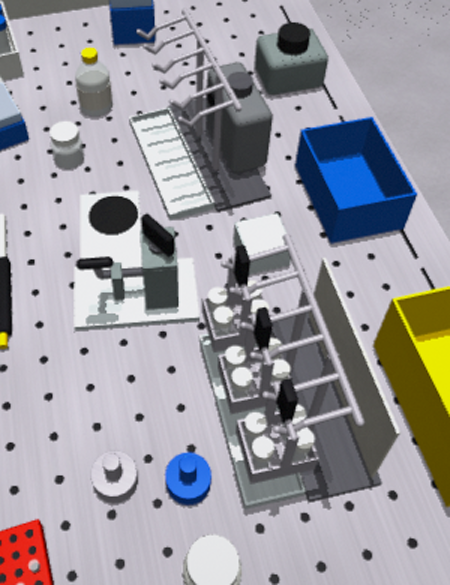

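Scene: three carriers on the drain rack (tabs near full-image px (223,175), (246,191), (270,208)), the agitator empty, the steel weight at (284,185) beside its blue look-alike. In the side view the tabs are at about (361,268), (375,309), (391,357). I'll triangulate these.

```bash
cat > h.py <<'E'
from bench import ctrl
import cv2,numpy as np
def cam(n):
    d=ctrl.get_image(n);K=np.array(d["K"],float)
    if n=="wrist":
        s=ctrl.sense();T=np.eye(4);T[:3,:3]=s["tool_rot"];T[:3,3]=s["tcp_pos"]
        M=T@np.array(d["hand_eye"]);R=M[:3,:3].T;t=-R@M[:3,3]
    else: R=cv2.Rodrigues(np.array(d["rvec"],float))[0];t=np.array(d["tvec"],float).ravel()
    return d["image"],K,R,t
def ray(c,u,v):
    _,K,R,t=c;return -R.T@t,R.T@np.linalg.inv(K)@[u,v,1]
def onz(c,u,v,z):
    o,d=ray(c,u,v);return o+d*(z-o[2])/d[2]
def tri(obs):
    A=np.zeros((3,3));b=np.zeros(3)
    for c,u,v in obs:
        o,d=ray(c,u,v);d=d/np.linalg.norm(d);P=np.eye(3)-np.outer(d,d);A+=P;b+=P@o
    X=np.linalg.solve(A,b);return X,[round(1000*float(np.linalg.norm(np.cross(X-ray(*o)[0],ray(*o)[1]/np.linalg.norm(ray(*o)[1])))),1) for o in obs]
def proj(c,X):
    _,K,R,t=c;p=K@(R@np.asarray(X)+t);return p[:2]/p[2]
def save(c,f,box=None,sc=1):
    a=c[0][:,:,::-1]
    if box: a=a[box[1]:box[3],box[0]:box[2]]
    cv2.imwrite("pics/"+f,cv2.resize(a,None,fx=sc,fy=sc,interpolation=cv2.INTER_CUBIC))
E
python3 - <<'E'
from h import *
S=cam("scene");D=cam("side")
s=lambda x,y:(S,190+x/2.6,140+y/2.2); d=lambda x,y:(D,200+x/1.5,90+y/1.5)
P=dict(tabA=((87,78),(287,400)),tabB=((147,113),(263,328)),tabC=((207,150),(242,267)),steel=((246,92),(112,462)),blue=((180,118),(188,466)),
nut=((351,202),(158,234)),lev=((390,152),(95,263)),pad=((485,299),(113,215)),
railA=((368,325),(238,105)),railB=((603,438),(187,13)),drailA=((22,103),(358,418)),
lockcorner_right=((545,300),(139,193)),lock_left=((286,254),(197,318)),
motor=((441,440),(241,80)),jar=((634,318),(64,132)),heat=((277,345),(261,233)))
for k,(a,b) in P.items():
    X,e=tri([s(*a),d(*b)]);print(k,X.round(3),e)
for u in((428,285),(462,300),(503,322),(540,342),(585,365),(625,380)): print("tip",onz(*s(*u),.21).round(3))
for n,c in(("scene",S),("side",D)):
    r=ctrl.trace(n,"pad")[0]; m=r["region"]&(c[0].max(2)<60); ys,xs=np.nonzero(m); print(n,len(xs),np.median(xs),np.median(ys),onz(c,np.median(xs),np.median(ys),.012).round(4))
E
```

```text
tabA [ 0.592 -0.327  0.236] [0.1, 0.1]
tabB [ 0.593 -0.238  0.236] [0.9, 0.9]
tabC [ 0.594 -0.15   0.234] [0.8, 0.8]
steel [ 0.395 -0.282  0.051] [0.3, 0.3]
blue [ 0.487 -0.311  0.056] [0.7, 0.7]
nut [ 0.516 -0.017  0.153] [0.3, 0.3]
lev [ 0.421 -0.037  0.143] [0.9, 0.9]
pad [0.468 0.146 0.011] [0.4, 0.4]
railA [0.672 0.132 0.228] [0.8, 0.8]
railB [0.648 0.38  0.223] [6.6, 6.6]
drailA [ 0.661 -0.36   0.225] [0.2, 0.2]
lockcorner_right [0.484 0.189 0.043] [43.1, 43.1]
lock_left [ 0.558 -0.08   0.008] [0.0, 0.0]
motor [0.716 0.257 0.162] [0.5, 0.5]
jar [0.414 0.304 0.068] [0.2, 0.2]
heat [0.687 0.02  0.054] [0.4, 0.4]
tip [0.587 0.14  0.21 ]
tip [0.581 0.178 0.21 ]
tip [0.579 0.226 0.21 ]
tip [0.577 0.269 0.21 ]
tip [0.573 0.32  0.21 ]
tip [0.565 0.36  0.21 ]
scene 573 369.0 268.0 [0.4605 0.1124 0.012 ]
side 1164 280.0 240.0 [0.4759 0.121  0.012 ]
```

The triangulation fits the given heights, with tabs at z≈0.235, the nut at 0.153 and the pad at 0.011. I'll move to a wrist look above the drain rack.

```bash
cat >> h.py <<'E'
def inc(pts,R=None,p0=None):
    """pts: list of (x,y,z,yaw of tool y). prints rows in current tool frame"""
    s=ctrl.sense();R=np.array(s["tool_rot"]);p=np.array(s["tcp_pos"])
    yaw0=np.arctan2(R[1,1],R[0,1])
    print("now",p.round(4),"yaw",round(yaw0,3),"tilt",R[:2,0].round(4),"w",round(s["gripper_width"],4),"F",np.round(s["force"],1),"t",round(s["clock"],1),"j7",round(s["qpos"][6],2))
    for x,y,z,w in pts:
        d=R.T@(np.array([x,y,z])-p); print((x,y,z,w),"->",[round(yaw0-w,3),0,0]+d.round(4).tolist())
E
python3 -c "
from h import *
inc([(.6,.3,.45,.5),(.54,-.22,.42,0)])"
```

```text
now [0.1714 0.6529 0.2313] yaw 1.314 tilt [-0.      0.0001] w 0.0854 F [-0.1  0.7  0.1] t 1.4 j7 -0.08
(0.6, 0.3, 0.45, 0.5) -> [np.float64(0.814), 0, 0, -0.2187, -0.2325, 0.5042]
(0.54, -0.22, 0.42, 0) -> [np.float64(1.314), 0, 0, -0.1887, -0.7507, 0.5782]
```

Call:
step_arm:
  increments:
    - [0.1, 0, 0, -0.1, 0, 0.04, 0]
    - [0.2, 0, 0, -0.15, -0.02, 0.08, 0]
    - [0.3, 0, 0, -0.2, -0.04, 0.12, 0]
    - [0.4, 0, 0, -0.22, -0.06, 0.16, 0]
    - [0.5, 0, 0, -0.22, -0.08, 0.2, 0]
    - [0.6, 0, 0, -0.22, -0.1, 0.24, 0]
    - [0.7, 0, 0, -0.22, -0.12, 0.28, 0]
    - [0.8, 0, 0, -0.22, -0.15, 0.32, 0]
    - [0.814, 0, 0, -0.22, -0.17, 0.36, 0]
    - [0.814, 0, 0, -0.22, -0.19, 0.4, 0]
    - [0.814, 0, 0, -0.22, -0.21, 0.44, 0]
    - [0.814, 0, 0, -0.22, -0.22, 0.48, 0]
    - [0.814, 0, 0, -0.22, -0.23, 0.504, 0]
    - [0.9, 0, 0, -0.21, -0.27, 0.51, 0]
    - [1.0, 0, 0, -0.2, -0.31, 0.52, 0]
    - [1.1, 0, 0, -0.19, -0.35, 0.53, 0]
    - [1.2, 0, 0, -0.19, -0.39, 0.54, 0]
    - [1.314, 0, 0, -0.19, -0.43, 0.55, 0]
    - [1.314, 0, 0, -0.19, -0.47, 0.56, 0]
    - [1.314, 0, 0, -0.19, -0.5, 0.57, 0]

```text
clock: 3.07
tcp_pos: [0.5908, 0.0895, 0.4232]
tool_rot: [[-0.0, 1.0, -0.0], [0.0, -0.0, -1.0], [-1.0, -0.0, -0.0]]
force: [0.3, -0.7, -0.4]
gripper_width: 0.0856
```

```bash
python3 -c "
from h import *
inc([(.54,-.22,.42,0)])"
```

```text
now [0.5908 0.0895 0.4232] yaw -0.0 tilt [-0.0002  0.0001] w 0.0856 F [ 0.3 -0.7 -0.4] t 3.1 j7 -0.11
(0.54, -0.22, 0.42, 0) -> [np.float64(-0.0), 0, 0, 0.0032, -0.0508, 0.3095]
```

Call:
step_arm:
  increments:
    - [0, 0, 0, 0, -0.01, 0.04, 0]
    - [0, 0, 0, 0, -0.02, 0.08, 0]
    - [0, 0, 0, 0, -0.03, 0.12, 0]
    - [0, 0, 0, 0, -0.04, 0.16, 0]
    - [0, 0, 0, 0, -0.05, 0.2, 0]
    - [0, 0, 0, 0, -0.05, 0.24, 0]
    - [0, 0, 0, 0, -0.05, 0.28, 0]
    - [0, 0, 0, 0, -0.05, 0.31, 0]
    - [0, 0, 0, 0, -0.05, 0.31, 0]
    - [0, 0, 0, 0, -0.05, 0.31, 0]
    - [0, 0, 0, 0, -0.05, 0.31, 0]

```text
clock: 3.98
tcp_pos: [0.5413, -0.2175, 0.4232]
tool_rot: [[-0.0, 1.0, 0.001], [0.001, 0.001, -1.0], [-1.0, -0.0, -0.001]]
force: [0.4, -0.1, 0.2]
gripper_width: 0.0856
```

```bash
python3 -c "
from h import *
c=cam('wrist');save(c,'w1.png')
for n,X in dict(A=(.592,-.327,.236),B=(.593,-.238,.236),C=(.594,-.15,.234),st=(.395,-.282,.052)).items(): print(n,proj(c,X).round())
print((-c[2].T@c[3]).round(3), ctrl.sense()['tcp_pos'])
for l in('carrier1_tab','weight_knob'):print([(round(r['confidence'],2),np.round(r['bbox']).tolist()) for r in ctrl.trace('wrist',l)])
"
```

```text
A [376. 324.]
B [382. 233.]
C [388. 129.]
st [215. 226.]
[ 0.541 -0.143  0.566] [ 0.54155813 -0.21674747  0.42322232]
[(0.65, [366.0, 299.0, 68.0, 106.0]), (0.56, [368.0, 220.0, 72.0, 89.0]), (0.56, [218.0, 10.0, 100.0, 14.0])]
[(0.66, [219.0, 225.0, 44.0, 38.0]), (0.66, [284.0, 241.0, 44.0, 47.0])]
```

View pics/w1.png

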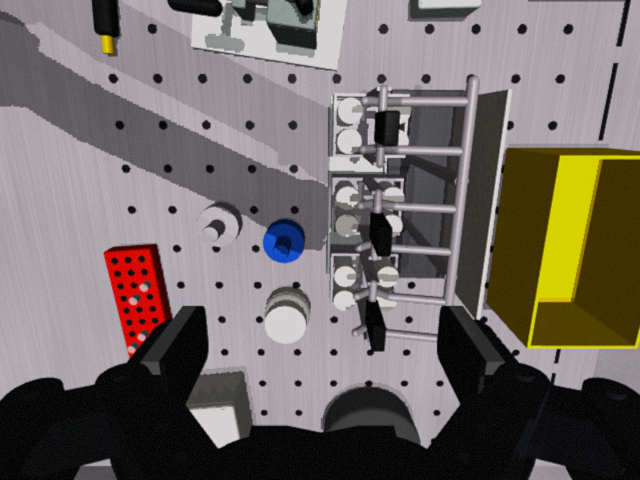

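The wrist picture agrees with the model: tabs at (386,128), (381,233) and (375,325), steel weight at (219,225). I'll grasp the nearest carrier, C.

Call:
step_arm:
  increments:
    - [0, 0, 0, 0.03, 0.015, -0.02, 0]
    - [0, 0, 0, 0.06, 0.03, -0.04, 0]
    - [0, 0, 0, 0.09, 0.045, -0.06, 0]
    - [0, 0, 0, 0.11, 0.052, -0.067, 0]
    - [0, 0, 0, 0.12, 0.052, -0.067, 0]
    - [0, 0, 0, 0.14, 0.052, -0.067, 0]
    - [0, 0, 0, 0.16, 0.052, -0.067, 0]
    - [0, 0, 0, 0.18, 0.052, -0.067, 0]
    - [0, 0, 0, 0.202, 0.052, -0.067, 0]
    - [0, 0, 0, 0.202, 0.052, -0.067, 0]
    - [0, 0, 0, 0.202, 0.052, -0.067, 120]
    - [0, 0, 0, 0.202, 0.052, -0.067, 255]
    - [0, 0, 0, 0.202, 0.052, -0.067, 255]
    - [0, 0, 0, 0.202, 0.052, -0.067, 255]
    - [0, 0, 0, 0.202, 0.052, -0.067, 255]
    - [0, 0, 0, 0.202, 0.052, -0.067, 255]
    - [0, 0, 0, 0.202, 0.052, -0.067, 255]
    - [0, 0, 0, 0.202, 0.052, -0.067, 255]
    - [0, 0, 0, 0.202, 0.052, -0.067, 255]
    - [0, 0, 0, 0.202, 0.052, -0.067, 255]

```text
clock: 5.8
tcp_pos: [0.5929, -0.1516, 0.2222]
tool_rot: [[0.0, 1.0, -0.0], [0.0, -0.0, -1.0], [-1.0, 0.0, -0.0]]
force: [-1.9, 0.5, 6.5]
gripper_width: 0.0114
```

```bash
python3 -c "
from h import *
inc([(.5935,-.15,.251,0)])"
```

```text
now [ 0.5929 -0.1516  0.2222] yaw -0.0 tilt [0.0001 0.0004] w 0.0114 F [-1.9  0.5  6.5] t 5.8 j7 0.42
(0.5935, -0.15, 0.251, 0) -> [np.float64(-0.0), 0, 0, -0.0288, 0.0006, -0.0016]
```

Call:
step_arm:
  increments:
    - [0, 0, 0, -0.008, 0, 0, 255]
    - [0, 0, 0, -0.016, 0, 0, 255]
    - [0, 0, 0, -0.024, 0, 0, 255]
    - [0, 0, 0, -0.028, 0, 0, 255]
    - [0, 0, 0, -0.028, -0.01, 0, 255]
    - [0, 0, 0, -0.028, -0.02, 0, 255]
    - [0, 0, 0, -0.028, -0.032, 0, 255]
    - [0, 0, 0, -0.028, -0.045, 0, 255]
    - [0, 0, 0, -0.028, -0.06, 0, 255]
    - [0, 0, 0, -0.028, -0.072, 0, 255]
    - [0, 0, 0, -0.028, -0.08, 0, 255]
    - [0, 0, 0, -0.032, -0.083, 0, 255]
    - [0, 0, 0, -0.045, -0.083, 0, 255]
    - [0, 0, 0, -0.062, -0.083, 0, 255]
    - [0, 0, 0, -0.08, -0.083, 0, 255]
    - [0, 0, 0, -0.1, -0.083, 0, 255]
    - [0, 0, 0, -0.12, -0.083, 0, 255]
    - [0, 0, 0, -0.14, -0.083, 0, 255]
    - [0, 0, 0, -0.16, -0.083, 0, 255]
    - [0, 0, 0, -0.17, -0.083, 0, 255]

```text
clock: 7.47
tcp_pos: [0.5108, -0.1519, 0.3941]
tool_rot: [[0.004, 1.0, -0.0], [-0.0, -0.0, -1.0], [-1.0, 0.004, 0.0]]
force: [0.6, -0.2, -1.6]
gripper_width: 0.0114
```

Call:
step_arm:
  increments:
    - [0, 0, 0, 0, 0, -0.006, 255]
    - [0, 0, 0, 0, 0, -0.018, 255]
    - [0, 0, 0, 0, 0, -0.036, 255]
    - [0, 0, 0, 0, 0, -0.058, 255]
    - [0, 0, 0, 0, 0, -0.08, 255]
    - [0, 0, 0, 0, 0, -0.102, 255]
    - [0, 0, 0, 0, 0, -0.124, 255]
    - [-0.02, 0, 0, 0, 0, -0.146, 255]
    - [-0.04, 0, 0, 0, 0, -0.168, 255]
    - [-0.06, 0, 0, 0, 0, -0.19, 255]
    - [-0.08, 0, 0, 0, 0, -0.212, 255]
    - [-0.1, 0, 0, 0, 0, -0.234, 255]
    - [-0.1, 0, 0, 0, 0, -0.256, 255]
    - [-0.1, 0, 0, 0, 0, -0.278, 255]
    - [-0.1, 0, 0, 0, 0, -0.298, 255]
    - [-0.1, 0, 0, 0, 0, -0.314, 255]
    - [-0.1, 0, 0, 0, 0, -0.325, 255]
    - [-0.1, 0, 0, 0, 0, -0.33, 255]
    - [-0.1, 0, 0, 0, 0, -0.33, 255]
    - [-0.1, 0, 0, 0, 0, -0.33, 255]

```text
clock: 9.13
tcp_pos: [0.5102, 0.1778, 0.3913]
tool_rot: [[-0.0, 0.995, 0.099], [-0.001, 0.099, -0.995], [-1.0, -0.0, 0.001]]
force: [0.5, 0.7, -1.8]
gripper_width: 0.0114
```

```bash
python3 -c "
from h import *
c=cam('wrist');save(c,'w2.png')
yw=.1
for x,y in((.587,.14),(.581,.178),(.579,.226),(.577,.269),(.573,.32),(.565,.36)): print(proj(c,(x,y,.211)).round())
inc([])
"
```

```text
[406. 260.]
[406. 218.]
[413. 160.]
[420. 105.]
[426.  32.]
[425. -31.]
now [0.5102 0.1772 0.3915] yaw 0.098 tilt [ 0.0001 -0.0007] w 0.0115 F [-0.3 -0.3 -2.7] t 9.2 j7 -0.26
```

View pics/w2.png

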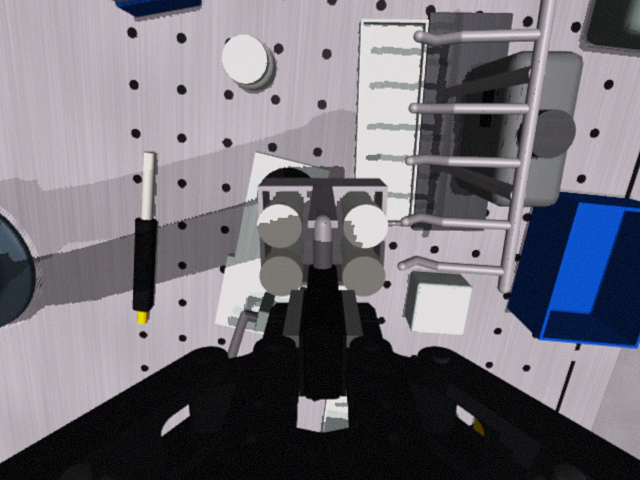

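The agitator's prong tips show at about (401,266), (401,221), (407,160), (411,108) and (418,36). I'll back-project them.

```bash
python3 -c "
from h import *
c=cam('wrist')
T=np.array([onz(c,u,v,.211) for u,v in((401,266),(401,221),(407,160),(411,108),(418,36))])
print(T.round(4))
# fit: tip_i = P0 + s_i*ydir, s=0,40,90,130,180
s=np.array([0,.04,.09,.13,.18]);A=np.c_[np.ones(5),s]
k=np.linalg.lstsq(A,T[:,:2],rcond=None)[0];print(k.round(4)); print('res',(A@k-T[:,:2]).round(4).tolist())
yd=k[1]/np.linalg.norm(k[1]);xd=np.array([yd[1],-yd[0]]);yaw=np.arctan2(xd[1],xd[0]);P=T[:,:2].mean(0)-yd*s.mean()
H=[P+yd*(.02+.09*i)+xd*.02 for i in range(3)];print('yaw',yaw,np.round(H,4))
h=H[2]
inc([(*(h-xd*.09),.391,yaw),(*(h-xd*.09),.25,yaw),(*h,.25,yaw),(*h,.22,yaw)])
"
```

```text
[[0.5836 0.1342 0.211 ]
 [0.5772 0.1746 0.211 ]
 [0.5741 0.2257 0.211 ]
 [0.5707 0.2657 0.211 ]
 [0.5676 0.3165 0.211 ]]
[[ 0.5821  0.1342]
 [-0.0847  1.0128]]
res [[-0.0015, 0.0], [0.0015, 0.0001], [0.0004, -0.0003], [0.0003, 0.0002], [-0.0008, -0.0]]
yaw 0.08347638411189919 [[0.6002 0.1572]
 [0.5927 0.2469]
 [0.5852 0.3366]]
now [0.5103 0.1771 0.3916] yaw 0.098 tilt [ 0.0003 -0.0003] w 0.0113 F [-0.2 -0.1 -3. ] t 9.2 j7 -0.26
(np.float64(0.4955407319498216), np.float64(0.3291111682960301), 0.391, np.float64(0.08347638411189919)) -> [np.float64(0.014), 0, 0, 0.0005, 0.0002, -0.1527]
(np.float64(0.4955407319498216), np.float64(0.3291111682960301), 0.25, np.float64(0.08347638411189919)) -> [np.float64(0.014), 0, 0, 0.1415, 0.0001, -0.1528]
(np.float64(0.5852273401957024), np.float64(0.3366153205699315), 0.25, np.float64(0.08347638411189919)) -> [np.float64(0.014), 0, 0, 0.1416, 0.0901, -0.1515]
(np.float64(0.5852273401957024), np.float64(0.3366153205699315), 0.22, np.float64(0.08347638411189919)) -> [np.float64(0.014), 0, 0, 0.1716, 0.0901, -0.1515]
```

Call:
step_arm:
  increments:
    - [0, 0, 0, 0, 0, -0.01, 255]
    - [0, 0, 0, 0, 0, -0.03, 255]
    - [0, 0, 0, 0, 0, -0.055, 255]
    - [0.014, 0, 0, 0, 0, -0.08, 255]
    - [0.014, 0, 0, 0, 0, -0.105, 255]
    - [0.014, 0, 0, 0, 0, -0.13, 255]
    - [0.014, 0, 0, 0, 0, -0.146, 255]
    - [0.014, 0, 0, 0.01, 0, -0.152, 255]
    - [0.014, 0, 0, 0.03, 0, -0.152, 255]
    - [0.014, 0, 0, 0.055, 0, -0.152, 255]
    - [0.014, 0, 0, 0.08, 0, -0.152, 255]
    - [0.014, 0, 0, 0.105, 0, -0.152, 255]
    - [0.014, 0, 0, 0.128, 0, -0.152, 255]
    - [0.014, 0, 0, 0.14, 0.0, -0.152, 255]
    - [0.014, 0, 0, 0.14, 0.015, -0.152, 255]
    - [0.014, 0, 0, 0.14, 0.032, -0.152, 255]
    - [0.014, 0, 0, 0.14, 0.05, -0.152, 255]
    - [0.014, 0, 0, 0.14, 0.068, -0.152, 255]
    - [0.014, 0, 0, 0.14, 0.083, -0.152, 255]
    - [0.014, 0, 0, 0.14, 0.09, -0.152, 255]

```text
clock: 10.9
tcp_pos: [0.5868, 0.3373, 0.2514]
tool_rot: [[0.002, 0.997, 0.083], [-0.001, 0.083, -0.997], [-1.0, 0.002, 0.001]]
force: [0.3, -0.2, -2.2]
gripper_width: 0.0114
```

```bash
python3 -c "
from h import *
inc([(.5852,.3366,.222,.0835)])
c=cam('wrist');save(c,'w3.png')
"
```

```text
now [0.5868 0.3373 0.2514] yaw 0.083 tilt [ 0.0019 -0.0008] w 0.0114 F [ 0.3 -0.2 -2.2] t 10.9 j7 -0.39
(0.5852, 0.3366, 0.222, 0.0835) -> [np.float64(-0.0), 0, 0, 0.0294, -0.0017, 0.0006]
```

View pics/w3.png

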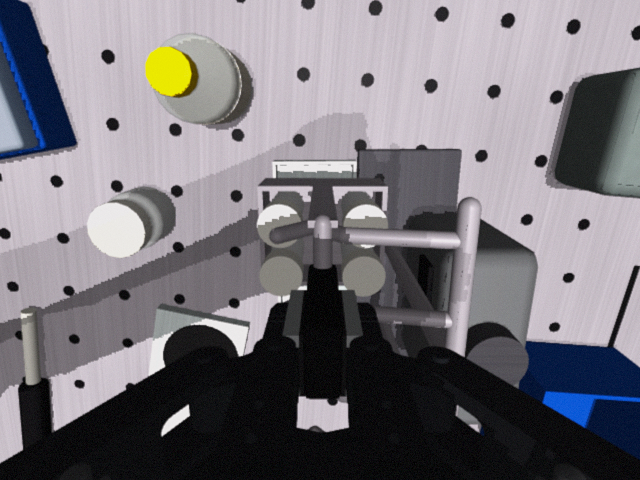

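The bar end at (322,225) lies over the far prong, whose tip is at (275,237), about 20 mm behind the tip as wanted. I'll lower it.

Call:
step_arm:
  increments:
    - [0, 0, 0, 0.005, -0.001, 0, 255]
    - [0, 0, 0, 0.01, -0.001, 0, 255]
    - [0, 0, 0, 0.015, -0.001, 0, 255]
    - [0, 0, 0, 0.02, -0.001, 0, 255]
    - [0, 0, 0, 0.025, -0.001, 0, 255]
    - [0, 0, 0, 0.028, -0.001, 0, 255]
    - [0, 0, 0, 0.029, -0.001, 0, 255]
    - [0, 0, 0, 0.029, -0.001, 0, 255]
    - [0, 0, 0, 0.029, -0.001, 0, 255]

```text
clock: 11.7
tcp_pos: [0.5823, 0.3388, 0.2228]
tool_rot: [[-0.002, 0.996, 0.086], [-0.0, 0.086, -0.996], [-1.0, -0.002, -0.0]]
force: [-5.2, -1.9, 3.5]
gripper_width: 0.0115
```

Call:
step_arm:
  increments:
    - [0, 0, 0, 0, 0, 0, 200]
    - [0, 0, 0, 0, 0, 0, 150]
    - [0, 0, 0, 0, 0, 0, 100]
    - [0, 0, 0, 0, 0, 0, 60]
    - [0, 0, 0, 0, 0, 0, 0]
    - [0, 0, 0, 0, 0, 0, 0]
    - [0, 0, 0, 0, 0, 0, 0]
    - [0, 0, 0, 0, 0, 0, 0]
    - [0, 0, 0, -0.02, 0, 0, 0]
    - [0, 0, 0, -0.05, 0, 0, 0]
    - [0, 0, 0, -0.08, 0, 0, 0]
    - [0, 0, 0, -0.12, 0, 0, 0]
    - [0, 0, 0, -0.15, 0, 0, 0]
    - [0, 0, 0, -0.15, 0, 0, 0]

```text
clock: 12.87
tcp_pos: [0.586, 0.3396, 0.3808]
tool_rot: [[0.012, 0.996, 0.086], [0.008, 0.086, -0.996], [-1.0, 0.012, -0.006]]
force: [-0.0, 0.8, 1.0]
gripper_width: 0.0854
```

```bash
python3 -c "
from h import *
c=cam('wrist');save(c,'w4.png')
print(proj(c,(.5852,.3366,.255)),proj(c,(.5822,.3388,.255)))
inc([(.593,-.1,.35,0),(.5928,-.2395,.28,0),(.5928,-.2395,.221,0)])
"
```

```text
[321.78019975 233.37563109] [317.78915538 230.02366318]
now [0.585  0.3391 0.3771] yaw 0.086 tilt [0.0073 0.0048] w 0.0853 F [ 0.  -1.1 -1.1] t 12.9 j7 -0.41
(0.593, -0.1, 0.35, 0) -> [np.float64(0.086), 0, 0, 0.0251, -0.0299, 0.4383]
(0.5928, -0.2395, 0.28, 0) -> [np.float64(0.086), 0, 0, 0.0944, -0.0425, 0.5775]
(0.5928, -0.2395, 0.221, 0) -> [np.float64(0.086), 0, 0, 0.1534, -0.043, 0.5778]
```

View pics/w4.png

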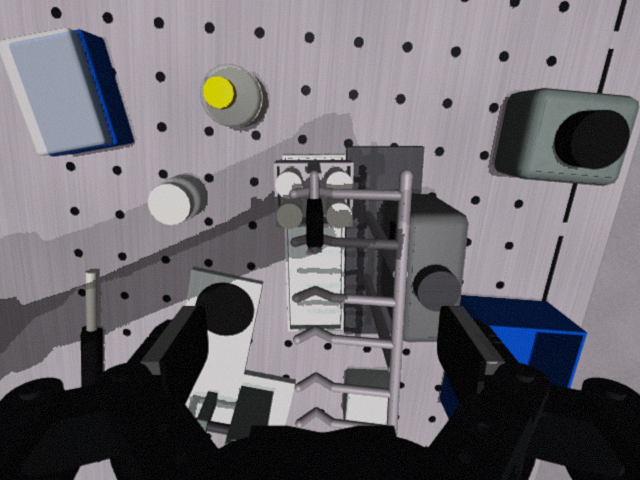

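Carrier C hangs level on hook 3, with its tab top at (316,235). Next is carrier B.

Call:
step_arm:
  increments:
    - [0.01, 0, 0, 0, -0.003, 0.04, 0]
    - [0.02, 0, 0, 0, -0.006, 0.08, 0]
    - [0.04, 0, 0, 0, -0.009, 0.12, 0]
    - [0.06, 0, 0, 0, -0.012, 0.16, 0]
    - [0.086, 0, 0, 0, -0.015, 0.2, 0]
    - [0.086, 0, 0, 0.01, -0.018, 0.24, 0]
    - [0.086, 0, 0, 0.01, -0.021, 0.28, 0]
    - [0.086, 0, 0, 0.02, -0.024, 0.32, 0]
    - [0.086, 0, 0, 0.02, -0.027, 0.36, 0]
    - [0.086, 0, 0, 0.02, -0.03, 0.4, 0]
    - [0.086, 0, 0, 0.02, -0.03, 0.44, 0]
    - [0.086, 0, 0, 0.03, -0.034, 0.48, 0]
    - [0.086, 0, 0, 0.04, -0.037, 0.52, 0]
    - [0.086, 0, 0, 0.06, -0.043, 0.56, 0]
    - [0.086, 0, 0, 0.08, -0.043, 0.578, 0]
    - [0.086, 0, 0, 0.095, -0.043, 0.578, 0]
    - [0.086, 0, 0, 0.095, -0.043, 0.578, 0]
    - [0.086, 0, 0, 0.095, -0.043, 0.578, 0]
    - [0.086, 0, 0, 0.095, -0.043, 0.578, 0]

```text
clock: 14.5
tcp_pos: [0.5909, -0.2397, 0.2778]
tool_rot: [[0.001, 1.0, 0.002], [0.0, 0.002, -1.0], [-1.0, 0.001, -0.0]]
force: [0.3, -0.2, -0.1]
gripper_width: 0.0854
```

```bash
python3 -c "
from h import *
inc([(.5928,-.2395,.221,0)])
"
```

```text
now [ 0.5909 -0.2397  0.2778] yaw 0.002 tilt [0.0006 0.0004] w 0.0854 F [ 0.3 -0.2 -0.1] t 14.5 j7 0.51
(0.5928, -0.2395, 0.221, 0) -> [np.float64(0.002), 0, 0, 0.0568, 0.0019, -0.0002]
```

Call:
step_arm:
  increments:
    - [0, 0, 0, 0.02, 0.002, 0, 0]
    - [0, 0, 0, 0.04, 0.002, 0, 0]
    - [0, 0, 0, 0.056, 0.002, 0, 0]
    - [0, 0, 0, 0.056, 0.002, 0, 0]
    - [0, 0, 0, 0.056, 0.002, 0, 120]
    - [0, 0, 0, 0.056, 0.002, 0, 255]
    - [0, 0, 0, 0.056, 0.002, 0, 255]
    - [0, 0, 0, 0.056, 0.002, 0, 255]
    - [0, 0, 0, 0.056, 0.002, 0, 255]
    - [0, 0, 0, 0.056, 0.002, 0, 255]
    - [0, 0, 0, 0.056, 0.002, 0, 255]
    - [0, 0, 0, 0.056, 0.002, 0, 255]
    - [0, 0, 0, 0.056, 0.002, 0, 255]
    - [0, 0, 0, 0.056, 0.002, 0, 255]

```text
clock: 15.67
tcp_pos: [0.5919, -0.241, 0.2221]
tool_rot: [[-0.0, 1.0, -0.0], [0.0, -0.0, -1.0], [-1.0, -0.0, -0.0]]
force: [-2.3, 0.9, 5.1]
gripper_width: 0.0113
```

Call:
step_arm:
  increments:
    - [0, 0, 0, -0.008, 0, 0, 255]
    - [0, 0, 0, -0.016, 0, 0, 255]
    - [0, 0, 0, -0.024, 0, 0, 255]
    - [0, 0, 0, -0.028, 0, 0, 255]
    - [0, 0, 0, -0.028, -0.01, 0, 255]
    - [0, 0, 0, -0.028, -0.02, 0, 255]
    - [0, 0, 0, -0.028, -0.032, 0, 255]
    - [0, 0, 0, -0.028, -0.045, 0, 255]
    - [0, 0, 0, -0.028, -0.06, 0, 255]
    - [0, 0, 0, -0.028, -0.072, 0, 255]
    - [0, 0, 0, -0.028, -0.08, 0, 255]
    - [0, 0, 0, -0.032, -0.083, 0, 255]
    - [0, 0, 0, -0.045, -0.083, 0, 255]
    - [0, 0, 0, -0.062, -0.083, 0, 255]
    - [0, 0, 0, -0.08, -0.083, 0, 255]
    - [0, 0, 0, -0.1, -0.083, 0, 255]
    - [0, 0, 0, -0.12, -0.083, 0, 255]
    - [0, 0, 0, -0.14, -0.083, 0, 255]
    - [0, 0, 0, -0.16, -0.083, 0, 255]
    - [0, 0, 0, -0.17, -0.083, 0, 255]

```text
clock: 17.33
tcp_pos: [0.5102, -0.2414, 0.3943]
tool_rot: [[0.004, 1.0, 0.0], [-0.001, 0.0, -1.0], [-1.0, 0.004, 0.001]]
force: [-0.0, -0.7, -2.0]
gripper_width: 0.0114
```

```bash
python3 -c "
from h import *
xd=np.array([np.cos(.085),np.sin(.085)]);h=np.array([.5897,.248])
inc([(*(h-xd*.09),.391,.085)])
"
```

```text
now [ 0.5102 -0.2414  0.3943] yaw 0.0 tilt [ 0.0043 -0.0013] w 0.0114 F [-0.  -0.7 -2. ] t 17.3 j7 0.48
(np.float64(0.5000249292947938), np.float64(0.24035920854778256), 0.391, 0.085) -> [np.float64(-0.085), 0, 0, 0.0026, -0.01, -0.4817]
```

Call:
step_arm:
  increments:
    - [0, 0, 0, 0, 0, -0.008, 255]
    - [0, 0, 0, 0, 0, -0.024, 255]
    - [0, 0, 0, 0, 0, -0.046, 255]
    - [0, 0, 0, 0, 0, -0.072, 255]
    - [0, 0, 0, 0, 0, -0.1, 255]
    - [0, 0, 0, 0, 0, -0.13, 255]
    - [-0.01, 0, 0, 0, 0, -0.16, 255]
    - [-0.02, 0, 0, 0, 0, -0.19, 255]
    - [-0.03, 0, 0, 0, -0.002, -0.22, 255]
    - [-0.04, 0, 0, 0, -0.004, -0.25, 255]
    - [-0.05, 0, 0, 0, -0.006, -0.28, 255]
    - [-0.06, 0, 0, 0, -0.008, -0.31, 255]
    - [-0.07, 0, 0, 0, -0.01, -0.34, 255]
    - [-0.085, 0, 0, 0, -0.01, -0.37, 255]
    - [-0.085, 0, 0, 0, -0.01, -0.4, 255]
    - [-0.085, 0, 0, 0, -0.01, -0.428, 255]
    - [-0.085, 0, 0, 0, -0.01, -0.452, 255]
    - [-0.085, 0, 0, 0, -0.01, -0.47, 255]
    - [-0.085, 0, 0, 0, -0.01, -0.48, 255]
    - [-0.085, 0, 0, 0, -0.01, -0.482, 255]

```text
clock: 19.0
tcp_pos: [0.4979, 0.2437, 0.3899]
tool_rot: [[-0.002, 0.996, 0.089], [-0.001, 0.089, -0.996], [-1.0, -0.003, 0.0]]
force: [-0.3, 0.5, -2.7]
gripper_width: 0.0111
```

```bash
python3 -c "
from h import *
xd=np.array([np.cos(.085),np.sin(.085)]);h=np.array([.5897,.248])
inc([(*(h-xd*.09),.251,.085),(*h,.251,.085)])
"
```

```text
now [0.4979 0.2437 0.3899] yaw 0.089 tilt [-0.0025 -0.0006] w 0.0111 F [-0.3  0.5 -2.7] t 19.0 j7 -0.41
(np.float64(0.5000249292947938), np.float64(0.24035920854778256), 0.251, 0.085) -> [np.float64(0.004), 0, 0, 0.1389, 0.0021, 0.0034]
(np.float64(0.5897), np.float64(0.248), 0.251, 0.085) -> [np.float64(0.004), 0, 0, 0.1386, 0.0921, 0.0038]
```

Call:
step_arm:
  increments:
    - [0, 0, 0, 0, 0, 0, 255]
    - [0, 0, 0, 0.01, 0, 0, 255]
    - [0, 0, 0, 0.03, 0, 0, 255]
    - [0, 0, 0, 0.055, 0, 0, 255]
    - [0, 0, 0, 0.08, 0, 0, 255]
    - [0, 0, 0, 0.105, 0, 0, 255]
    - [0, 0, 0, 0.128, 0, 0, 255]
    - [0, 0, 0, 0.138, 0.0, 0, 255]
    - [0, 0, 0, 0.14, 0.015, 0, 255]
    - [0, 0, 0, 0.14, 0.032, 0, 255]
    - [0, 0, 0, 0.14, 0.05, 0, 255]
    - [0, 0, 0, 0.14, 0.068, 0, 255]
    - [0, 0, 0, 0.14, 0.083, 0, 255]
    - [0, 0, 0, 0.14, 0.09, 0, 255]
    - [0, 0, 0, 0.14, 0.09, 0, 255]
    - [0, 0, 0, 0.14, 0.09, 0, 255]

```text
clock: 20.33
tcp_pos: [0.5885, 0.248, 0.2513]
tool_rot: [[-0.001, 0.996, 0.084], [-0.0, 0.084, -0.996], [-1.0, -0.001, 0.0]]
force: [-0.6, 0.8, -2.5]
gripper_width: 0.0111
```

```bash
python3 -c "
from h import *
inc([(.5897,.248,.2225,.085)])
"
```

```text
now [0.5885 0.248  0.2513] yaw 0.084 tilt [-0.0009 -0.0003] w 0.0111 F [-0.6  0.8 -2.5] t 20.3 j7 -0.31
(0.5897, 0.248, 0.2225, 0.085) -> [np.float64(-0.001), 0, 0, 0.0288, 0.0012, 0.0001]
```

Call:
step_arm:
  increments:
    - [0, 0, 0, 0.005, 0.0, 0, 255]
    - [0, 0, 0, 0.01, 0.0, 0, 255]
    - [0, 0, 0, 0.015, 0.0, 0, 255]
    - [0, 0, 0, 0.02, 0.0, 0, 255]
    - [0, 0, 0, 0.025, 0.0, 0, 255]
    - [0, 0, 0, 0.028, 0.0, 0, 255]
    - [0, 0, 0, 0.029, 0.0, 0, 255]
    - [0, 0, 0, 0.029, 0.0, 0, 255]
    - [0, 0, 0, 0.029, 0.0, 0, 255]

```text
clock: 21.08
tcp_pos: [0.5892, 0.2488, 0.2226]
tool_rot: [[0.001, 0.996, 0.085], [0.0, 0.085, -0.996], [-1.0, 0.001, -0.0]]
force: [1.4, 0.6, -1.0]
gripper_width: 0.0117
```

Call:
step_arm:
  increments:
    - [0, 0, 0, 0.001, 0, 0, 255]
    - [0, 0, 0, 0.002, 0, 0, 255]
    - [0, 0, 0, 0.002, 0, 0, 255]
    - [0, 0, 0, 0.002, 0, 0, 200]
    - [0, 0, 0, 0.002, 0, 0, 150]
    - [0, 0, 0, 0.002, 0, 0, 100]
    - [0, 0, 0, 0.002, 0, 0, 60]
    - [0, 0, 0, 0.002, 0, 0, 0]
    - [0, 0, 0, 0.002, 0, 0, 0]
    - [0, 0, 0, 0.002, 0, 0, 0]
    - [0, 0, 0, 0.002, 0, 0, 0]
    - [0, 0, 0, -0.02, 0, 0, 0]
    - [0, 0, 0, -0.05, 0, 0, 0]
    - [0, 0, 0, -0.08, 0, 0, 0]
    - [0, 0, 0, -0.12, 0, 0, 0]
    - [0, 0, 0, -0.15, 0, 0, 0]
    - [0, 0, 0, -0.15, 0, 0, 0]
    - [0, 0, 0, -0.15, 0, 0, 0]

```text
clock: 22.58
tcp_pos: [0.5897, 0.2489, 0.3748]
tool_rot: [[0.004, 0.996, 0.085], [0.002, 0.085, -0.996], [-1.0, 0.004, -0.002]]
force: [-0.5, -0.1, -0.7]
gripper_width: 0.0855
```

```bash
python3 -c "
from h import *
inc([(.592,-.1,.35,0),(.592,-.3285,.28,0)])
c=cam('wrist');save(c,'w5.png',(150,100,550,480),1)
print(proj(c,(.589,.2488,.255)),proj(c,(.582,.339,.255)))
for l in ('carrier1_tab',):print([(round(r['confidence'],2),np.round(r['bbox']).tolist()) for r in ctrl.trace('wrist',l)])
"
```

```text
now [0.5897 0.2489 0.3748] yaw 0.085 tilt [0.0042 0.0023] w 0.0855 F [-0.5 -0.1 -0.7] t 22.6 j7 -0.32
(0.592, -0.1, 0.35, 0) -> [np.float64(0.085), 0, 0, 0.0241, -0.0274, 0.3479]
(0.592, -0.3285, 0.28, 0) -> [np.float64(0.085), 0, 0, 0.0936, -0.047, 0.5757]
[323.29333317 230.95211871] [324.57352445  91.29194039]
[(0.52, [390.0, 202.0, 199.0, 333.0])]
```

View pics/w5.png

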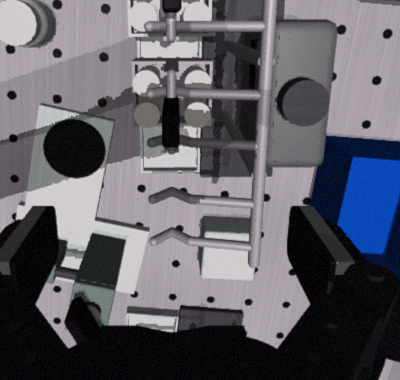

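Carrier B hangs on hook 2, with its tab at full px (321,235). Now carrier A.

Call:
step_arm:
  increments:
    - [0.01, 0, 0, 0, -0.003, 0.04, 0]
    - [0.02, 0, 0, 0, -0.006, 0.08, 0]
    - [0.04, 0, 0, 0, -0.009, 0.12, 0]
    - [0.06, 0, 0, 0, -0.012, 0.16, 0]
    - [0.085, 0, 0, 0, -0.015, 0.2, 0]
    - [0.085, 0, 0, 0.01, -0.018, 0.24, 0]
    - [0.085, 0, 0, 0.01, -0.021, 0.28, 0]
    - [0.085, 0, 0, 0.02, -0.024, 0.32, 0]
    - [0.085, 0, 0, 0.02, -0.027, 0.36, 0]
    - [0.085, 0, 0, 0.02, -0.031, 0.4, 0]
    - [0.085, 0, 0, 0.02, -0.035, 0.44, 0]
    - [0.085, 0, 0, 0.03, -0.04, 0.48, 0]
    - [0.085, 0, 0, 0.04, -0.043, 0.52, 0]
    - [0.085, 0, 0, 0.06, -0.046, 0.56, 0]
    - [0.085, 0, 0, 0.08, -0.047, 0.576, 0]
    - [0.085, 0, 0, 0.094, -0.047, 0.576, 0]
    - [0.085, 0, 0, 0.094, -0.047, 0.576, 0]
    - [0.085, 0, 0, 0.094, -0.047, 0.576, 0]
    - [0.085, 0, 0, 0.094, -0.047, 0.576, 0]

```text
clock: 24.27
tcp_pos: [0.5916, -0.328, 0.2785]
tool_rot: [[0.0, 1.0, 0.002], [0.001, 0.002, -1.0], [-1.0, 0.0, -0.001]]
force: [1.2, -0.5, 0.6]
gripper_width: 0.0856
```

```bash
python3 -c "
from h import *
inc([(.592,-.3285,.221,0)])
"
```

```text
now [ 0.5916 -0.328   0.2785] yaw 0.002 tilt [0.0001 0.0006] w 0.0856 F [ 1.2 -0.5  0.6] t 24.3 j7 0.62
(0.592, -0.3285, 0.221, 0) -> [np.float64(0.002), 0, 0, 0.0575, 0.0004, 0.0005]
```

Call:
step_arm:
  increments:
    - [0, 0, 0, 0.02, 0, 0, 0]
    - [0, 0, 0, 0.04, 0, 0, 0]
    - [0, 0, 0, 0.057, 0, 0, 0]
    - [0, 0, 0, 0.057, 0, 0, 0]
    - [0, 0, 0, 0.057, 0, 0, 120]
    - [0, 0, 0, 0.057, 0, 0, 255]
    - [0, 0, 0, 0.057, 0, 0, 255]
    - [0, 0, 0, 0.057, 0, 0, 255]
    - [0, 0, 0, 0.057, 0, 0, 255]
    - [0, 0, 0, 0.057, 0, 0, 255]
    - [0, 0, 0, 0.057, 0, 0, 255]
    - [0, 0, 0, 0.057, 0, 0, 255]
    - [0, 0, 0, 0.057, 0, 0, 255]
    - [0, 0, 0, 0.057, 0, 0, 255]

```text
clock: 25.43
tcp_pos: [0.5908, -0.3293, 0.2221]
tool_rot: [[0.0, 1.0, -0.0], [0.0, -0.0, -1.0], [-1.0, 0.0, -0.0]]
force: [-2.3, 1.2, 6.2]
gripper_width: 0.0114
```

Call:
step_arm:
  increments:
    - [0, 0, 0, -0.008, 0, 0, 255]
    - [0, 0, 0, -0.016, 0, 0, 255]
    - [0, 0, 0, -0.024, 0, 0, 255]
    - [0, 0, 0, -0.028, 0, 0, 255]
    - [0, 0, 0, -0.028, -0.01, 0, 255]
    - [0, 0, 0, -0.028, -0.02, 0, 255]
    - [0, 0, 0, -0.028, -0.032, 0, 255]
    - [0, 0, 0, -0.028, -0.045, 0, 255]
    - [0, 0, 0, -0.028, -0.06, 0, 255]
    - [0, 0, 0, -0.028, -0.072, 0, 255]
    - [0, 0, 0, -0.028, -0.08, 0, 255]
    - [0, 0, 0, -0.032, -0.083, 0, 255]
    - [0, 0, 0, -0.045, -0.083, 0, 255]
    - [0, 0, 0, -0.062, -0.083, 0, 255]
    - [0, 0, 0, -0.08, -0.083, 0, 255]
    - [0, 0, 0, -0.1, -0.083, 0, 255]
    - [0, 0, 0, -0.12, -0.083, 0, 255]
    - [0, 0, 0, -0.14, -0.083, 0, 255]
    - [0, 0, 0, -0.16, -0.083, 0, 255]
    - [0, 0, 0, -0.17, -0.083, 0, 255]

```text
clock: 27.1
tcp_pos: [0.5089, -0.3296, 0.3944]
tool_rot: [[0.004, 1.0, 0.0], [-0.002, 0.0, -1.0], [-1.0, 0.004, 0.002]]
force: [0.5, -0.1, -0.9]
gripper_width: 0.0115
```

```bash
python3 -c "
from h import *
xd=np.array([np.cos(.085),np.sin(.085)]);h=np.array([.597,.1585])
inc([(*(h-xd*.09),.391,.085)])
"
```

```text
now [ 0.5089 -0.3296  0.3944] yaw 0.0 tilt [ 0.0041 -0.002 ] w 0.0115 F [ 0.5 -0.1 -0.9] t 27.1 j7 0.63
(np.float64(0.5073249292947939), np.float64(0.15085920854778256), 0.391, 0.085) -> [np.float64(-0.085), 0, 0, 0.0024, -0.0013, -0.4805]
```

Call:
step_arm:
  increments:
    - [0, 0, 0, 0, 0, -0.008, 255]
    - [0, 0, 0, 0, 0, -0.024, 255]
    - [0, 0, 0, 0, 0, -0.046, 255]
    - [0, 0, 0, 0, 0, -0.072, 255]
    - [0, 0, 0, 0, 0, -0.1, 255]
    - [0, 0, 0, 0, 0, -0.13, 255]
    - [-0.01, 0, 0, 0, 0, -0.16, 255]
    - [-0.02, 0, 0, 0, 0, -0.19, 255]
    - [-0.03, 0, 0, 0, 0, -0.22, 255]
    - [-0.04, 0, 0, 0, 0, -0.25, 255]
    - [-0.05, 0, 0, 0, 0, -0.28, 255]
    - [-0.06, 0, 0, 0, 0, -0.31, 255]
    - [-0.07, 0, 0, 0, 0, -0.34, 255]
    - [-0.085, 0, 0, 0, 0, -0.37, 255]
    - [-0.085, 0, 0, 0, 0, -0.4, 255]
    - [-0.085, 0, 0, 0, 0, -0.428, 255]
    - [-0.085, 0, 0, 0, 0, -0.452, 255]
    - [-0.085, 0, 0, 0, 0, -0.47, 255]
    - [-0.085, 0, 0, 0, 0, -0.48, 255]
    - [-0.085, 0, 0, 0, 0, -0.48, 255]

```text
clock: 28.77
tcp_pos: [0.5068, 0.1538, 0.39]
tool_rot: [[-0.002, 0.996, 0.09], [0.0, 0.09, -0.996], [-1.0, -0.002, -0.0]]
force: [-0.1, 0.4, -2.6]
gripper_width: 0.0111
```

Call:
step_arm:
  increments:
    - [0, 0, 0, 0, 0, 0, 255]
    - [0, 0, 0, 0.01, 0, 0, 255]
    - [0, 0, 0, 0.03, 0, 0, 255]
    - [0, 0, 0, 0.055, 0, 0, 255]
    - [0, 0, 0, 0.08, 0, 0, 255]
    - [0, 0, 0, 0.105, 0, 0, 255]
    - [0, 0, 0, 0.128, 0, 0, 255]
    - [0, 0, 0, 0.138, 0.0, 0, 255]
    - [0, 0, 0, 0.14, 0.0, 0, 255]
    - [0, 0, 0, 0.14, 0.0, 0, 255]

```text
clock: 29.6
tcp_pos: [0.508, 0.1499, 0.2513]
tool_rot: [[-0.001, 0.997, 0.083], [-0.0, 0.083, -0.997], [-1.0, -0.001, 0.0]]
force: [-0.6, 0.7, -1.2]
gripper_width: 0.0116
```

```bash
python3 -c "
from h import *
inc([(.597,.1585,.251,.085)])
"
```

```text
now [0.508  0.1499 0.2513] yaw 0.083 tilt [-0.0005 -0.0005] w 0.0116 F [-0.6  0.7 -1.2] t 29.6 j7 -0.25
(0.597, 0.1585, 0.251, 0.085) -> [np.float64(-0.002), 0, 0, 0.0002, 0.0894, -0.0012]
```

Call:
step_arm:
  increments:
    - [0, 0, 0, 0, 0.008, 0, 255]
    - [0, 0, 0, 0, 0.022, 0, 255]
    - [0, 0, 0, 0, 0.038, 0, 255]
    - [0, 0, 0, 0, 0.054, 0, 255]
    - [0, 0, 0, 0, 0.07, 0, 255]
    - [0, 0, 0, 0, 0.083, -0.001, 255]
    - [0, 0, 0, 0, 0.089, -0.001, 255]
    - [0, 0, 0, 0, 0.089, -0.001, 255]
    - [0, 0, 0, 0, 0.089, -0.001, 255]
    - [0, 0, 0, 0.005, 0.089, -0.001, 255]
    - [0, 0, 0, 0.01, 0.089, -0.001, 255]
    - [0, 0, 0, 0.015, 0.089, -0.001, 255]
    - [0, 0, 0, 0.02, 0.089, -0.001, 255]
    - [0, 0, 0, 0.025, 0.089, -0.001, 255]
    - [0, 0, 0, 0.028, 0.089, -0.001, 255]
    - [0, 0, 0, 0.03, 0.089, -0.001, 255]
    - [0, 0, 0, 0.03, 0.089, -0.001, 255]
    - [0, 0, 0, 0.03, 0.089, -0.001, 255]

```text
clock: 31.1
tcp_pos: [0.5974, 0.1594, 0.2221]
tool_rot: [[0.002, 0.996, 0.085], [0.001, 0.085, -0.996], [-1.0, 0.002, -0.0]]
force: [1.4, -1.0, 1.2]
gripper_width: 0.0111
```

Call:
step_arm:
  increments:
    - [0, 0, 0, 0.001, 0, 0, 200]
    - [0, 0, 0, 0.001, 0, 0, 150]
    - [0, 0, 0, 0.001, 0, 0, 100]
    - [0, 0, 0, 0.001, 0, 0, 60]
    - [0, 0, 0, 0.001, 0, 0, 0]
    - [0, 0, 0, 0.001, 0, 0, 0]
    - [0, 0, 0, 0.001, 0, 0, 0]
    - [0, 0, 0, 0.001, 0, 0, 0]
    - [0, 0, 0, -0.02, 0, 0, 0]
    - [0, 0, 0, -0.05, 0, 0, 0]
    - [0, 0, 0, -0.08, 0, 0, 0]
    - [0, 0, 0, -0.12, 0, 0, 0]
    - [0, 0, 0, -0.15, 0, 0, 0]
    - [0, 0, 0, -0.19, 0, 0, 0]
    - [0, 0, 0, -0.19, 0, 0, 0]
    - [0, 0, 0, -0.19, 0, 0, 0]

```text
clock: 32.43
tcp_pos: [0.5975, 0.1595, 0.4145]
tool_rot: [[0.006, 0.996, 0.085], [0.002, 0.085, -0.996], [-1.0, 0.006, -0.002]]
force: [0.5, 0.1, -1.1]
gripper_width: 0.0855
```

```bash
python3 -c "
from h import *
S=cam('scene');D=cam('side');W=cam('wrist')
save(S,'s3.png',(190,140,490,410),2)
print('tabs side px',[proj(D,p).round().tolist() for p in((.582,.339,.235),(.589,.249,.235),(.597,.159,.235))])
for n,c in(('scene',S),('side',D),('wrist',W)):
  for l in('weight_knob','pad'):
    for r in ctrl.trace(n,l):
      m=r['region'];col=c[0][m].mean(0).round();b=np.array(r['bbox']);print(n,l,round(r['confidence'],2),b.round().tolist(),col,onz(c,b[0],b[1],.035 if l[0]=='w' else .012).round(3))
  r=ctrl.trace(n,'pad')
c=W; k=c[0].max(2); 
inc([])
for z in(.012,): print(proj(W,(.468,.146,.012)))
"
```

```text
tabs side px [[300.0, 108.0], [311.0, 130.0], [323.0, 155.0]]
scene weight_knob 0.84 [259.0, 200.0, 18.0, 20.0] [ 56.  81. 137.] [ 0.497 -0.305  0.035]
scene weight_knob 0.71 [374.0, 334.0, 115.0, 118.0] [100. 103. 107.] [0.633 0.253 0.035]
scene weight_knob 0.64 [283.0, 186.0, 19.0, 24.0] [121. 121. 126.] [ 0.404 -0.282  0.035]
scene pad 0.67 [352.0, 247.0, 94.0, 89.0] [110. 115. 116.] [0.434 0.027 0.012]
scene pad 0.53 [335.0, 229.0, 30.0, 46.0] [87. 88. 92.] [ 0.414 -0.055  0.012]
scene pad 0.23 [285.0, 188.0, 21.0, 23.0] [124. 123. 129.] [ 0.391 -0.287  0.012]
side weight_knob 0.91 [324.0, 411.0, 30.0, 37.0] [ 39.  96. 194.] [ 0.482 -0.322  0.035]
side weight_knob 0.61 [276.0, 408.0, 34.0, 35.0] [178. 175. 183.] [ 0.393 -0.294  0.035]
side pad 0.68 [291.0, 265.0, 88.0, 94.0] [133. 138. 139.] [0.487 0.041 0.012]
side pad 0.58 [278.0, 408.0, 34.0, 39.0] [178. 174. 182.] [ 0.397 -0.289  0.012]
wrist weight_knob 0.6 [234.0, 437.0, 34.0, 20.0] [12. 29. 72.] [ 0.487 -0.275  0.035]
wrist pad 0.58 [220.0, 250.0, 163.0, 240.0] [113. 115. 115.] [0.455 0.038 0.012]
now [0.5965 0.1594 0.4112] yaw 0.085 tilt [-0.0004 -0.0001] w 0.0851 F [-0.5  1.1 -0.4] t 33.0 j7 -0.21
[230.21160934 176.98087548]
```

View pics/s3.png

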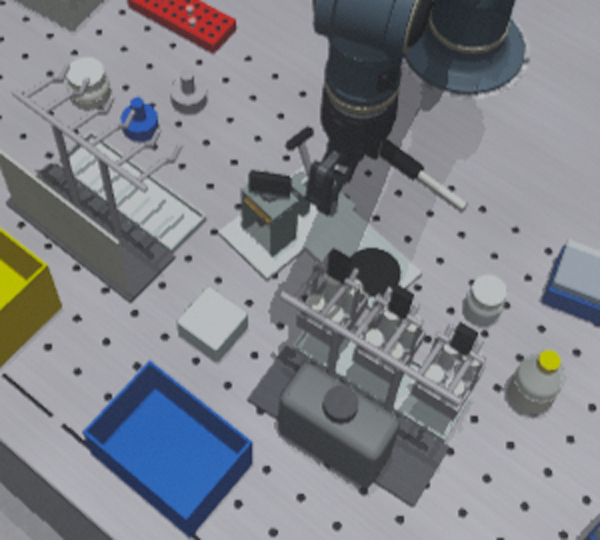

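All three carriers hang on the agitator (tabs at s3 (338,266), (400,303), (464,338)), and the steel weight is still at its place. Fetching the weight.

```bash
python3 -c "
from h import *
inc([(.44,-.2,.3,.8),(.395,-.282,.2,.8)])
"
```

```text
now [0.5965 0.1594 0.4112] yaw 0.085 tilt [-0.0004 -0.0001] w 0.0851 F [-0.5  1.1 -0.4] t 33.0 j7 -0.21
(0.44, -0.2, 0.3, 0.8) -> [np.float64(-0.715), 0, 0, 0.1113, -0.1864, 0.3448]
(0.395, -0.282, 0.2, 0.8) -> [np.float64(-0.715), 0, 0, 0.2113, -0.2382, 0.4227]
```

Call:
step_arm:
  increments:
    - [-0.1, 0, 0, 0, -0.018, 0.034, 0]
    - [-0.2, 0, 0, 0.01, -0.036, 0.068, 0]
    - [-0.3, 0, 0, 0.02, -0.054, 0.102, 0]
    - [-0.4, 0, 0, 0.03, -0.072, 0.136, 0]
    - [-0.5, 0, 0, 0.04, -0.09, 0.17, 0]
    - [-0.6, 0, 0, 0.05, -0.11, 0.2, 0]
    - [-0.7, 0, 0, 0.06, -0.13, 0.24, 0]
    - [-0.715, 0, 0, 0.08, -0.15, 0.275, 0]
    - [-0.715, 0, 0, 0.1, -0.17, 0.31, 0]
    - [-0.715, 0, 0, 0.11, -0.186, 0.345, 0]
    - [-0.715, 0, 0, 0.13, -0.2, 0.37, 0]
    - [-0.715, 0, 0, 0.15, -0.215, 0.39, 0]
    - [-0.715, 0, 0, 0.18, -0.23, 0.41, 0]
    - [-0.715, 0, 0, 0.21, -0.238, 0.423, 0]
    - [-0.715, 0, 0, 0.21, -0.238, 0.423, 0]
    - [-0.715, 0, 0, 0.21, -0.238, 0.423, 0]
    - [-0.715, 0, 0, 0.21, -0.238, 0.423, 0]

```text
clock: 34.45
tcp_pos: [0.3968, -0.2819, 0.2026]
tool_rot: [[0.002, 0.696, 0.718], [-0.0, 0.718, -0.696], [-1.0, 0.001, 0.002]]
force: [0.8, -0.0, 0.2]
gripper_width: 0.0853
```

```bash
python3 -c "
from h import *
W=cam('wrist')
print(proj(W,(.395,-.282,.07)))
for r in ctrl.trace('wrist','weight_knob'):
  b=r['bbox'];print(round(r['confidence'],2),np.round(b),W[0][r['region']].mean(0).round(),onz(W,b[0],b[1],.035).round(3))
save(W,'w6.png',None,.7)
inc([(.395,-.282,.04,.8)])
"
```

```text
[320.41025159 223.33895787]
0.91 [315. 210.  69.  69.] [71. 67. 71.] [ 0.391 -0.284  0.035]
0.73 [366. 304.  68.  76.] [ 13.  49. 132.] [ 0.481 -0.31   0.035]
now [ 0.3973 -0.2818  0.2031] yaw 0.803 tilt [ 0.0034 -0.001 ] w 0.0855 F [ 0.1 -0.3  0.4] t 34.5 j7 1.43
(0.395, -0.282, 0.04, 0.8) -> [np.float64(0.003), 0, 0, 0.1631, -0.002, -0.002]
```

View pics/w6.png

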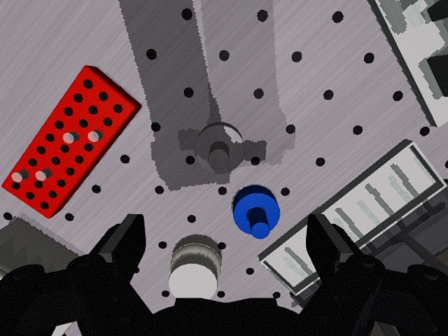

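The steel weight's knob shows at full px (311,221), 9 px left of the prediction, so I shift 4 mm to the left; the blue one is at (370,315).

Call:
step_arm:
  increments:
    - [0, 0, 0, 0.03, -0.006, -0.002, 0]
    - [0, 0, 0, 0.06, -0.006, -0.002, 0]
    - [0, 0, 0, 0.09, -0.006, -0.002, 0]
    - [0, 0, 0, 0.12, -0.006, -0.002, 0]
    - [0, 0, 0, 0.145, -0.006, -0.002, 0]
    - [0, 0, 0, 0.16, -0.006, -0.002, 0]
    - [0, 0, 0, 0.16, -0.006, -0.002, 0]
    - [0, 0, 0, 0.16, -0.006, -0.002, 0]
    - [0, 0, 0, 0.16, -0.006, -0.002, 120]
    - [0, 0, 0, 0.16, -0.006, -0.002, 255]
    - [0, 0, 0, 0.16, -0.006, -0.002, 255]
    - [0, 0, 0, 0.16, -0.006, -0.002, 255]
    - [0, 0, 0, 0.16, -0.006, -0.002, 255]
    - [0, 0, 0, 0.16, -0.006, -0.002, 255]
    - [0, 0, 0, 0.16, -0.006, -0.002, 255]
    - [0, 0, 0, 0.16, -0.006, -0.002, 255]
    - [0, 0, 0, 0.16, -0.006, -0.002, 255]

```text
clock: 35.97
tcp_pos: [0.3899, -0.2854, 0.0422]
tool_rot: [[0.001, 0.697, 0.717], [-0.0, 0.717, -0.697], [-1.0, 0.0, 0.001]]
force: [-1.3, 0.9, 6.8]
gripper_width: 0.0203
```

```bash
python3 -c "
from h import *
inc([(.395,-.282,.26,.8),(.44,-.15,.26,.8),(.468,.146,.26,.8),(.468,.146,.06,.8)])
"
```

```text
now [ 0.3899 -0.2854  0.0422] yaw 0.8 tilt [ 0.0007 -0.    ] w 0.0203 F [-1.3  0.9  6.8] t 36.0 j7 1.59
(0.395, -0.282, 0.26, 0.8) -> [np.float64(-0.0), 0, 0, -0.2178, 0.0061, 0.0014]
(0.44, -0.15, 0.26, 0.8) -> [np.float64(-0.0), 0, 0, -0.2178, 0.1322, -0.0583]
(0.468, 0.146, 0.26, 0.8) -> [np.float64(-0.0), 0, 0, -0.2178, 0.364, -0.2445]
(0.468, 0.146, 0.06, 0.8) -> [np.float64(-0.0), 0, 0, -0.0178, 0.3639, -0.2446]
```

Call:
step_arm:
  increments:
    - [0, 0, 0, -0.015, 0, 0, 255]
    - [0, 0, 0, -0.04, 0, 0, 255]
    - [0, 0, 0, -0.07, 0, 0, 255]
    - [0, 0, 0, -0.1, 0.003, 0, 255]
    - [0, 0, 0, -0.13, 0.006, 0, 255]
    - [0, 0, 0, -0.16, 0.012, -0.005, 255]
    - [0, 0, 0, -0.185, 0.03, -0.013, 255]
    - [0, 0, 0, -0.205, 0.05, -0.022, 255]
    - [0, 0, 0, -0.215, 0.07, -0.03, 255]
    - [0, 0, 0, -0.218, 0.09, -0.04, 255]
    - [0, 0, 0, -0.218, 0.11, -0.05, 255]
    - [0, 0, 0, -0.218, 0.132, -0.06, 255]
    - [0, 0, 0, -0.218, 0.155, -0.076, 255]
    - [0, 0, 0, -0.218, 0.18, -0.095, 255]
    - [0, 0, 0, -0.218, 0.205, -0.115, 255]
    - [0, 0, 0, -0.218, 0.23, -0.135, 255]
    - [0, 0, 0, -0.218, 0.25, -0.151, 255]
    - [0, 0, 0, -0.218, 0.266, -0.164, 255]
    - [0, 0, 0, -0.218, 0.272, -0.17, 255]
    - [0, 0, 0, -0.218, 0.272, -0.17, 255]

```text
clock: 37.63
tcp_pos: [0.4562, 0.0304, 0.2584]
tool_rot: [[-0.003, 0.694, 0.72], [0.0, 0.72, -0.694], [-1.0, -0.002, -0.002]]
force: [-0.1, -0.1, -4.4]
gripper_width: 0.0199
```

```bash
python3 -c "
from h import *
d=ctrl.get_image('wrist');M=np.array(d['hand_eye']);K=np.array(d['K']);print(K[0,0])
T=np.eye(4);a=.085;T[:3,:3]=[[.004,.996,.085],[.002,.085,-.996],[-1,.004,-.002]];T[:3,3]=[.5897,.2489,.3748]
C=T@M;R=C[:3,:3].T;t=-R@C[:3,3];print('w5 pad',onz((0,K,R,t),224,249,.012))
W=cam('wrist');print(proj(W,(.468,.146,.012)))
k=(W[0].max(2)<40).astype(np.uint8);save(W,'w7.png',None,.8)
inc([(.468,.146,.26,.8),(.468,.146,.06,.8)])
"
```

```text
392.3893589382724
w5 pad [0.46509407 0.14461627 0.012     ]
[421.82084369 119.08901636]
now [0.4565 0.027  0.2587] yaw 0.799 tilt [-0.0018 -0.0013] w 0.02 F [-0.2 -0.2 -4.7] t 37.7 j7 0.66
(0.468, 0.146, 0.26, 0.8) -> [np.float64(-0.001), 0, 0, -0.0014, 0.0933, -0.0747]
(0.468, 0.146, 0.06, 0.8) -> [np.float64(-0.001), 0, 0, 0.1986, 0.0937, -0.0746]
```

View pics/w7.png

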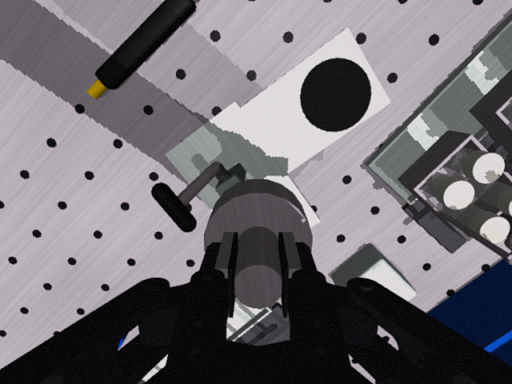

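The pad is at (420,119), matching the prediction of (422,119). Lowering the weight there.

Call:
step_arm:
  increments:
    - [0, 0, 0, 0, 0.012, -0.01, 255]
    - [0, 0, 0, 0, 0.032, -0.026, 255]
    - [0, 0, 0, 0, 0.055, -0.045, 255]
    - [0, 0, 0, 0, 0.076, -0.062, 255]
    - [0, 0, 0, 0, 0.09, -0.073, 255]
    - [0, 0, 0, 0, 0.092, -0.0745, 255]
    - [0, 0, 0, 0.02, 0.092, -0.0745, 255]
    - [0, 0, 0, 0.05, 0.092, -0.0745, 255]
    - [0, 0, 0, 0.085, 0.092, -0.0745, 255]
    - [0, 0, 0, 0.12, 0.092, -0.0745, 255]
    - [0, 0, 0, 0.15, 0.092, -0.0745, 255]
    - [0, 0, 0, 0.175, 0.092, -0.0745, 255]
    - [0, 0, 0, 0.19, 0.092, -0.0745, 255]
    - [0, 0, 0, 0.198, 0.092, -0.0745, 255]
    - [0, 0, 0, 0.202, 0.092, -0.0745, 255]
    - [0, 0, 0, 0.204, 0.092, -0.0745, 255]
    - [0, 0, 0, 0.204, 0.092, -0.0745, 255]
    - [0, 0, 0, 0.204, 0.092, -0.0745, 255]

```text
clock: 39.23
tcp_pos: [0.4689, 0.1463, 0.0565]
tool_rot: [[0.002, 0.697, 0.717], [0.001, 0.717, -0.697], [-1.0, 0.002, 0.001]]
force: [0.5, 0.2, -4.5]
gripper_width: 0.0199
```

Still 2 mm above the pad by force, so I lower a little more and release.

Call:
step_arm:
  increments:
    - [0, 0, 0, 0.001, 0, 0, 255]
    - [0, 0, 0, 0.002, 0, 0, 255]
    - [0, 0, 0, 0.003, 0, 0, 255]
    - [0, 0, 0, 0.003, 0, 0, 255]
    - [0, 0, 0, 0.003, 0, 0, 255]

```text
clock: 39.65
tcp_pos: [0.4686, 0.1466, 0.0542]
tool_rot: [[0.002, 0.697, 0.717], [0.001, 0.717, -0.697], [-1.0, 0.002, 0.001]]
force: [-3.2, -1.6, 7.3]
gripper_width: 0.0199
```

Call:
step_arm:
  increments:
    - [0, 0, 0, 0, 0, 0, 200]
    - [0, 0, 0, 0, 0, 0, 150]
    - [0, 0, 0, 0, 0, 0, 100]
    - [0, 0, 0, 0, 0, 0, 40]
    - [0, 0, 0, 0, 0, 0, 0]
    - [0, 0, 0, 0, 0, 0, 0]
    - [0, 0, 0, 0, 0, 0, 0]
    - [0, 0, 0, 0, 0, 0, 0]
    - [0, 0, 0, -0.02, 0, 0, 0]
    - [0, 0, 0, -0.05, 0, 0, 0]
    - [0, 0, 0, -0.09, 0, 0, 0]
    - [0, 0, 0, -0.13, 0, 0, 0]
    - [0, 0, 0, -0.17, 0, 0, 0]
    - [0, 0, 0, -0.21, 0, 0, 0]
    - [0, 0, 0, -0.25, 0, 0, 0]
    - [0, 0, 0, -0.25, 0, 0, 0]

```text
clock: 40.98
tcp_pos: [0.4718, 0.1476, 0.3108]
tool_rot: [[0.015, 0.697, 0.717], [0.006, 0.717, -0.697], [-1.0, 0.015, 0.006]]
force: [1.3, 0.3, 0.2]
gripper_width: 0.0855
```

```bash
python3 -c "
from h import *
inc([(.50,-.09,.30,1.67)])
"
```

```text
now [0.4718 0.1476 0.3108] yaw 0.8 tilt [0.0146 0.0062] w 0.0855 F [1.3 0.3 0.2] t 41.0 j7 0.42
(0.5, -0.09, 0.3, 1.67) -> [np.float64(-0.87), 0, 0, 0.0097, -0.1509, 0.1858]
```

```bash
python3 -c "
from h import *
inc([(.516,-.017,.28,1.41)])
"
```

```text
now [0.4718 0.1476 0.3108] yaw 0.8 tilt [0.0146 0.0062] w 0.0855 F [1.3 0.3 0.2] t 41.0 j7 0.42
(0.516, -0.017, 0.28, 1.41) -> [np.float64(-0.61), 0, 0, 0.0304, -0.0877, 0.1462]
```

Call:
step_arm:
  increments:
    - [-0.1, 0, 0, 0, -0.015, 0.025, 0]
    - [-0.2, 0, 0, 0, -0.03, 0.05, 0]
    - [-0.3, 0, 0, 0.01, -0.045, 0.075, 0]
    - [-0.4, 0, 0, 0.02, -0.06, 0.1, 0]
    - [-0.5, 0, 0, 0.03, -0.075, 0.125, 0]
    - [-0.61, 0, 0, 0.03, -0.088, 0.146, 0]
    - [-0.61, 0, 0, 0.03, -0.088, 0.146, 0]
    - [-0.61, 0, 0, 0.03, -0.088, 0.146, 0]
    - [-0.61, 0, 0, 0.03, -0.088, 0.146, 0]
    - [-0.61, 0, 0, 0.03, -0.088, 0.146, 0]

```text
clock: 41.82
tcp_pos: [0.5112, -0.0171, 0.2724]
tool_rot: [[0.0, 0.158, 0.987], [0.001, 0.987, -0.158], [-1.0, 0.001, -0.0]]
force: [-0.3, -0.0, 0.5]
gripper_width: 0.0855
```

```bash
python3 -c "
from h import *
W=cam('wrist');save(W,'w8.png')
print(proj(W,(.516,-.017,.173)),proj(W,(.421,-.037,.148)))
for l in('nut_grip','lever_end','weight_knob'):
 for r in ctrl.trace('wrist',l): print(l,round(r['confidence'],2),np.round(r['bbox']))
inc([])
"
```

```text
[323.76583608 246.61679386] [269.89492309 100.70234536]
nut_grip 0.59 [324. 236.  78.  76.]
lever_end 0.94 [293. 122.  75. 129.]
weight_knob 0.73 [485. 129.  74.  63.]
weight_knob 0.56 [ 38. 216.  77.  62.]
now [ 0.5113 -0.0176  0.2726] yaw 1.412 tilt [0.0003 0.0003] w 0.0853 F [-0.5 -1.  -1.3] t 42.0 j7 1.39
```

View pics/w8.png

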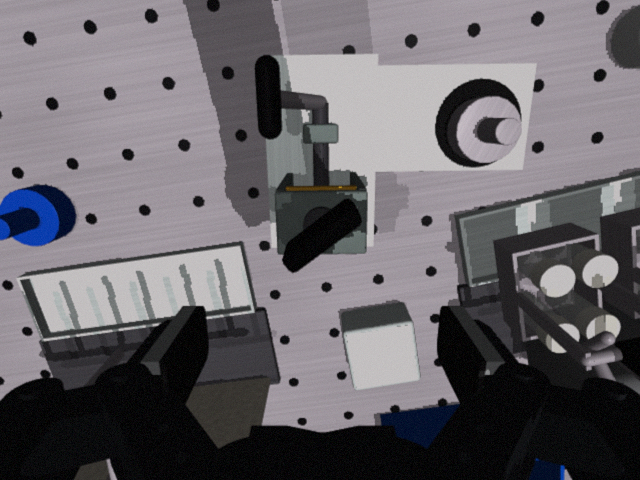

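The weight stands on the pad (foot at (484,129), pad at (480,122)). The wing is at (322,236), turned about 41° in the picture, so the jaw yaw must be about 0.56.

Call:
step_arm:
  increments:
    - [0.1, 0, 0, 0, 0.001, -0.001, 135]
    - [0.2, 0, 0, 0, 0.001, -0.001, 135]
    - [0.3, 0, 0, 0, 0.001, -0.001, 135]
    - [0.4, 0, 0, 0, 0.001, -0.001, 135]
    - [0.5, 0, 0, 0, 0.001, -0.001, 135]
    - [0.6, 0, 0, 0, 0.001, -0.001, 135]
    - [0.7, 0, 0, 0, 0.001, -0.001, 135]
    - [0.8, 0, 0, 0, 0.001, -0.001, 135]
    - [0.85, 0, 0, 0, 0.001, -0.001, 135]
    - [0.85, 0, 0, 0, 0.001, -0.001, 135]
    - [0.85, 0, 0, 0.02, 0.001, -0.001, 135]
    - [0.85, 0, 0, 0.05, 0.001, -0.001, 135]
    - [0.85, 0, 0, 0.06, 0.001, -0.001, 135]
    - [0.85, 0, 0, 0.06, 0.001, -0.001, 135]
    - [0.85, 0, 0, 0.06, 0.001, -0.001, 135]

```text
clock: 43.27
tcp_pos: [0.5106, -0.0173, 0.2126]
tool_rot: [[-0.001, 0.847, 0.532], [-0.0, 0.532, -0.847], [-1.0, -0.001, -0.0]]
force: [0.7, -0.4, 0.8]
gripper_width: 0.0397
```

```bash
python3 -c "
from h import *
inc([(.51,-.016,.142,.56)])
W=cam('wrist');save(W,'w9.png',None,.6);print(proj(W,(.51,-.016,.173)))
"
```

```text
now [ 0.5106 -0.0173  0.2126] yaw 0.561 tilt [-0.0006 -0.    ] w 0.0397 F [ 0.7 -0.4  0.8] t 43.3 j7 0.57
(0.51, -0.016, 0.142, 0.56) -> [np.float64(0.001), 0, 0, 0.0706, 0.0002, -0.0014]
[322.48392296 269.8639335 ]
```

View pics/w9.png

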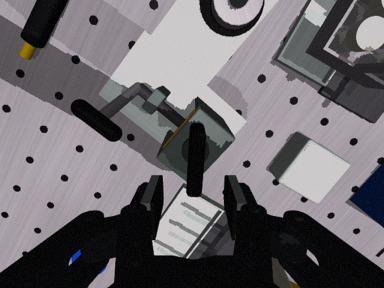

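The wing lies along the tool's z, at (327,267) against (322,270) predicted; I shift 2 mm, descend and grip.

Call:
step_arm:
  increments:
    - [0, 0, 0, 0.02, 0.002, -0.001, 135]
    - [0, 0, 0, 0.04, 0.002, -0.001, 135]
    - [0, 0, 0, 0.06, 0.002, -0.001, 135]
    - [0, 0, 0, 0.07, 0.002, -0.001, 135]
    - [0, 0, 0, 0.07, 0.002, -0.001, 135]
    - [0, 0, 0, 0.07, 0.002, -0.001, 180]
    - [0, 0, 0, 0.07, 0.002, -0.001, 200]
    - [0, 0, 0, 0.07, 0.002, -0.001, 255]
    - [0, 0, 0, 0.07, 0.002, -0.001, 255]
    - [0, 0, 0, 0.07, 0.002, -0.001, 255]
    - [0, 0, 0, 0.07, 0.002, -0.001, 255]
    - [0, 0, 0, 0.07, 0.002, -0.001, 255]
    - [0, 0, 0, 0.07, 0.002, -0.001, 255]

```text
clock: 44.4
tcp_pos: [0.5122, -0.0163, 0.1441]
tool_rot: [[0.002, 0.847, 0.531], [-0.0, 0.531, -0.847], [-1.0, 0.001, 0.001]]
force: [-2.9, -2.2, 6.0]
gripper_width: 0.0129
```

Call:
step_arm:
  increments:
    - [0.1, 0, 0, 0, 0, 0, 255]
    - [0.2, 0, 0, 0, 0, 0, 255]
    - [0.3, 0, 0, 0, 0, 0, 255]
    - [0.4, 0, 0, 0, 0, 0, 255]
    - [0.5, 0, 0, 0, 0, 0, 255]
    - [0.6, 0, 0, 0, 0, 0, 255]
    - [0.7, 0, 0, 0, 0, 0, 255]
    - [0.8, 0, 0, 0, 0, 0, 255]
    - [0.9, 0, 0, 0, 0, 0, 255]
    - [1.0, 0, 0, 0, 0, 0, 255]
    - [1.1, 0, 0, 0, 0, 0, 255]
    - [1.2, 0, 0, 0, 0, 0, 255]
    - [1.3, 0, 0, 0, 0, 0, 255]
    - [1.4, 0, 0, 0, 0, 0, 255]
    - [1.5, 0, 0, 0, 0, 0, 255]
    - [1.6, 0, 0, 0, 0, 0, 255]
    - [1.7, 0, 0, 0, 0, 0, 255]
    - [1.8, 0, 0, 0, 0, 0, 255]
    - [1.9, 0, 0, 0, 0, 0, 255]
    - [2.0, 0, 0, 0, 0, 0, 255]

```text
clock: 46.07
tcp_pos: [0.5157, -0.0178, 0.1442]
tool_rot: [[0.01, 0.126, -0.992], [-0.004, -0.992, -0.126], [-1.0, 0.005, -0.009]]
force: [8.1, -6.5, -3.9]
gripper_width: 0.0129
```

```bash
python3 -c "
from h import *
inc([]);s=ctrl.sense();print(np.round(s['wrist_torque'],2))
"
```

```text
now [ 0.5157 -0.0178  0.1442] yaw -1.445 tilt [ 0.0099 -0.0037] w 0.0129 F [ 8.1 -6.5 -3.9] t 46.1 j7 -1.2
[-1.25 -1.22  0.22]
```

Grip holds; the nut is turned 2.0 rad clockwise. Release, raise, then set up for probing the lever.

Call:
step_arm:
  increments:
    - [0, 0, 0, 0, 0, 0, 200]
    - [0, 0, 0, 0, 0, 0, 160]
    - [0, 0, 0, 0, 0, 0, 135]
    - [0, 0, 0, 0, 0, 0, 135]
    - [0, 0, 0, 0, 0, 0, 135]
    - [0, 0, 0, 0, 0, 0, 135]
    - [0, 0, 0, -0.02, 0, 0, 135]
    - [0, 0, 0, -0.05, 0, 0, 135]
    - [0, 0, 0, -0.08, 0, 0, 135]
    - [0, 0, 0, -0.11, 0, 0, 135]
    - [0, 0, 0, -0.11, 0, 0, 255]
    - [0, 0, 0, -0.11, 0, 0, 255]
    - [0, 0, 0, -0.11, 0, 0, 255]

```text
clock: 47.15
tcp_pos: [0.5111, -0.0153, 0.2519]
tool_rot: [[-0.001, 0.131, -0.991], [0.001, -0.991, -0.131], [-1.0, -0.001, 0.001]]
force: [-0.4, -0.8, -1.0]
gripper_width: 0.0041
```

```bash
cat >> h.py <<'E'
PH=-.16;XD=np.array([np.cos(PH),np.sin(PH)]);YD=np.array([-XD[1],XD[0]]);NUT=np.array([.514,-.0165]);PIV=NUT-.09*XD
def L(x,y): return PIV+x*XD+y*YD
def tcpq(q,x=.02,h=.011):
    a=1.35-q;y=-.085*np.cos(a)+.008*np.sin(a)+h;z=.065+.085*np.sin(a)+.008*np.cos(a)
    return (*L(x,y),z,PH)
E
python3 -c "
from h import *
S=cam('scene');D=cam('side')
for n,c in(('scene',S),('side',D)):
  print(n,'pred lever end q=.2',[proj(c,(*L(0,-.085*np.cos(1.35-q)),.065+.085*np.sin(1.35-q))).round(1).tolist() for q in(0,.1,.2,.3)],'pivot',proj(c,(*PIV,.065)).round())
  for r in ctrl.trace(n,'lever_end'):
    print(np.round(r['bbox']),r['confidence'])
save(D,'d1.png',(220,180,380,320),4)
inc([(*L(.02,-.003),.27,PH),(*L(.02,-.003),.14,PH)])
"
```

```text
scene pred lever end q=.2 [[343.9, 211.4], [342.0, 210.1], [340.2, 209.1], [338.4, 208.3]] pivot [347. 231.]
[341. 221.  14.  26.] 0.75
[320. 246.  11.   8.] 0.63
side pred lever end q=.2 [[262.0, 257.3], [262.1, 261.1], [262.3, 265.1], [262.4, 269.1]] pivot [266. 272.]
[272. 268.  42.  13.] 0.58
now [ 0.5109 -0.0155  0.2512] yaw -1.44 tilt [-0.0024 -0.0005] w -0.0 F [-0.7  0.2  0.2] t 47.4 j7 -1.32
(np.float64(0.4444161355438634), np.float64(-0.008309407387129665), 0.27, -0.16) -> [np.float64(-1.28), 0, 0, -0.0186, -0.0158, 0.0651]
(np.float64(0.4444161355438634), np.float64(-0.008309407387129665), 0.14, -0.16) -> [np.float64(-1.28), 0, 0, 0.1114, -0.0158, 0.0647]
```

View pics/d1.png

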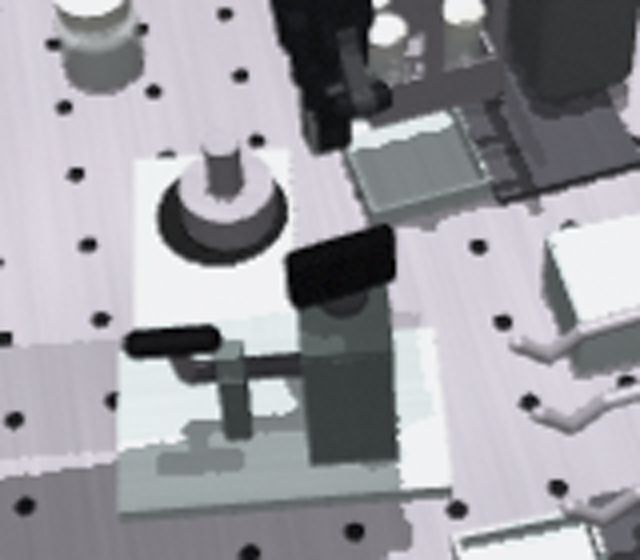

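The side view puts the handle at (263,265), exactly as predicted for q≈0.2. The weight is centred on the pad.

Call:
step_arm:
  increments:
    - [-0.1, 0, 0, -0.02, -0.002, 0.01, 255]
    - [-0.2, 0, 0, -0.02, -0.004, 0.02, 255]
    - [-0.3, 0, 0, -0.02, -0.006, 0.03, 255]
    - [-0.4, 0, 0, -0.02, -0.01, 0.04, 255]
    - [-0.5, 0, 0, -0.02, -0.012, 0.05, 255]
    - [-0.6, 0, 0, -0.02, -0.016, 0.06, 255]
    - [-0.7, 0, 0, -0.02, -0.016, 0.065, 255]
    - [-0.8, 0, 0, -0.02, -0.016, 0.065, 255]
    - [-0.9, 0, 0, -0.02, -0.016, 0.065, 255]
    - [-1.0, 0, 0, -0.02, -0.016, 0.065, 255]
    - [-1.1, 0, 0, -0.02, -0.016, 0.065, 255]
    - [-1.2, 0, 0, -0.02, -0.016, 0.065, 255]
    - [-1.28, 0, 0, -0.02, -0.016, 0.065, 255]
    - [-1.28, 0, 0, 0.01, -0.016, 0.065, 255]
    - [-1.28, 0, 0, 0.04, -0.016, 0.065, 255]
    - [-1.28, 0, 0, 0.04, -0.016, 0.065, 255]
    - [-1.28, 0, 0, 0.04, -0.016, 0.065, 255]

```text
clock: 48.77
tcp_pos: [0.444, -0.0084, 0.2114]
tool_rot: [[-0.004, 0.987, -0.16], [-0.002, -0.16, -0.987], [-1.0, -0.004, 0.002]]
force: [0.4, 0.9, 1.1]
gripper_width: -0.0
```

```bash
python3 -c "
from h import *
inc([(*L(.02,-.003),.14,PH)]+[tcpq(q) for q in(.2,.3,.4,.5,.6,.7,.8,.9,1.,1.1,1.2,1.3,1.4,1.5,1.6)])
"
```

```text
now [ 0.444  -0.0084  0.2114] yaw -0.161 tilt [-0.0042 -0.0016] w -0.0 F [0.4 0.9 1.1] t 48.8 j7 -0.14
(np.float64(0.4444161355438634), np.float64(-0.008309407387129665), 0.14, -0.16) -> [np.float64(-0.001), 0, 0, 0.0714, 0.0007, -0.0003]
(np.float64(0.44227819339563945), np.float64(-0.021557327156373797), np.float64(0.14585283444921757), -0.16) -> [np.float64(-0.001), 0, 0, 0.0655, 0.0007, 0.0131]
(np.float64(0.4410140301417514), np.float64(-0.029390810104753702), np.float64(0.14271154255862528), -0.16) -> [np.float64(-0.001), 0, 0, 0.0687, 0.0007, 0.021]
(np.float64(0.43980614556845127), np.float64(-0.036875557964222844), np.float64(0.13879378262280787), -0.16) -> [np.float64(-0.001), 0, 0, 0.0726, 0.0007, 0.0286]
(np.float64(0.4386666084591218), np.float64(-0.0439367856082981), np.float64(0.13413869960400474), -0.16) -> [np.float64(-0.001), 0, 0, 0.0773, 0.0008, 0.0357]
(np.float64(0.4376068046918787), np.float64(-0.0505039395844914), np.float64(0.12879280555297398), -0.16) -> [np.float64(-0.001), 0, 0, 0.0827, 0.0008, 0.0424]
(np.float64(0.4366373234756395), np.float64(-0.0565114
[... 848 characters left out ...]
 -0.16) -> [np.float64(-0.001), 0, 0, 0.1259, 0.001, 0.0684]
(np.float64(0.43318516764035386), np.float64(-0.07790294706277114), np.float64(0.07723823147116739), -0.16) -> [np.float64(-0.001), 0, 0, 0.1343, 0.001, 0.07]
(np.float64(0.4330577661744935), np.float64(-0.07869239985484251), np.float64(0.06874177269515208), -0.16) -> [np.float64(-0.001), 0, 0, 0.1428, 0.001, 0.0708]
(np.float64(0.4330661397487906), np.float64(-0.07864051237015912), np.float64(0.06020792736323241), -0.16) -> [np.float64(-0.001), 0, 0, 0.1513, 0.0011, 0.0707]
(np.float64(0.4332102046972588), np.float64(-0.07774780305131611), np.float64(0.0517219628370507), -0.16) -> [np.float64(-0.001), 0, 0, 0.1598, 0.0011, 0.0698]
```

Call:
step_arm:
  increments:
    - [0, 0, 0, 0.025, 0.001, 0, 255]
    - [0, 0, 0, 0.05, 0.001, 0, 255]
    - [0, 0, 0, 0.0715, 0.001, 0, 255]
    - [0, 0, 0, 0.0715, 0.001, 0, 255]
    - [0, 0, 0, 0.07, 0.001, 0.006, 255]
    - [0, 0, 0, 0.067, 0.001, 0.013, 255]
    - [0, 0, 0, 0.068, 0.001, 0.017, 255]
    - [0, 0, 0, 0.069, 0.001, 0.021, 255]
    - [0, 0, 0, 0.071, 0.001, 0.025, 255]
    - [0, 0, 0, 0.073, 0.001, 0.029, 255]
    - [0, 0, 0, 0.075, 0.001, 0.032, 255]
    - [0, 0, 0, 0.077, 0.001, 0.036, 255]
    - [0, 0, 0, 0.08, 0.001, 0.039, 255]
    - [0, 0, 0, 0.083, 0.001, 0.042, 255]
    - [0, 0, 0, 0.086, 0.001, 0.045, 255]
    - [0, 0, 0, 0.089, 0.001, 0.048, 255]
    - [0, 0, 0, 0.089, 0.001, 0.048, 255]
    - [0, 0, 0, 0.089, 0.001, 0.048, 255]

```text
clock: 50.27
tcp_pos: [0.4382, -0.0559, 0.1231]
tool_rot: [[-0.001, 0.987, -0.16], [-0.0, -0.16, -0.987], [-1.0, -0.001, 0.0]]
force: [0.8, 0.0, 0.9]
gripper_width: 0.0
```

```bash
cat > lev.py <<'E'
from h import *
D=cam('side')
qs=np.arange(0,1.65,.05);E=[proj(D,(*L(0,-.085*np.cos(1.35-q)),.065+.085*np.sin(1.35-q))) for q in qs]
for r in ctrl.trace('side','lever_end')[:1]:
    b=np.array(r['bbox']);print('trace',b.round(1),round(r['confidence'],2))
k=(D[0].max(2)<45).astype(np.uint8);k[:240]=0;k[320:]=0;k[:,:245]=0;k[:,282:]=0
n,_,st,ce=cv2.connectedComponentsWithStats(k)
print('dark blobs',[(st[i].tolist(),ce[i].round(1).tolist()) for i in range(1,n) if st[i][4]>40])
print('pred',[(round(float(q),2),e.round().tolist()) for q,e in zip(qs,E)][4::2])
inc([])
E
python3 lev.py
```

```text
trace [273.5 278.1  41.6  19.6] 0.74
dark blobs [([245, 240, 37, 37, 964], [265.2, 254.2]), ([253, 281, 24, 7, 146], [264.8, 284.1])]
pred [(0.2, [262.0, 265.0]), (0.3, [262.0, 269.0]), (0.4, [263.0, 273.0]), (0.5, [263.0, 277.0]), (0.6, [263.0, 281.0]), (0.7, [264.0, 285.0]), (0.8, [264.0, 289.0]), (0.9, [264.0, 293.0]), (1.0, [265.0, 296.0]), (1.1, [265.0, 299.0]), (1.2, [265.0, 302.0]), (1.3, [266.0, 304.0]), (1.4, [266.0, 306.0]), (1.5, [267.0, 308.0]), (1.6, [267.0, 309.0])]
now [ 0.4385 -0.0556  0.1234] yaw -0.16 tilt [-0.0001  0.0001] w 0.0001 F [ 0.2 -0.3 -0.4] t 50.4 j7 0.12
```

Call:
step_arm:
  increments:
    - [0, 0, 0, 0.0033, 0, 0.0028, 255]
    - [0, 0, 0, 0.0065, 0, 0.0055, 255]
    - [0, 0, 0, 0.01, 0, 0.008, 255]
    - [0, 0, 0, 0.0136, 0, 0.0102, 255]
    - [0, 0, 0, 0.0136, 0, 0.0102, 255]
    - [0, 0, 0, 0.0136, 0, 0.0102, 255]

```text
clock: 50.87
tcp_pos: [0.4364, -0.066, 0.1095]
tool_rot: [[-0.001, 0.987, -0.16], [-0.0, -0.16, -0.987], [-1.0, -0.001, 0.0]]
force: [0.7, -0.5, -0.3]
gripper_width: -0.0
```

Call:
step_arm:
  increments:
    - [0, 0, 0, 0.0037, 0, 0.0021, 255]
    - [0, 0, 0, 0.0075, 0, 0.0041, 255]
    - [0, 0, 0, 0.0075, 0, 0.0041, 255]
    - [0, 0, 0, 0.0075, 0, 0.0041, 255]

```text
clock: 51.2
tcp_pos: [0.4359, -0.07, 0.1021]
tool_rot: [[-0.001, 0.987, -0.16], [-0.0, -0.16, -0.987], [-1.0, -0.001, 0.0]]
force: [-0.2, -0.5, -0.9]
gripper_width: -0.0
```

Call:
step_arm:
  increments:
    - [0, 0, 0, 0.004, 0, 0.0016, 255]
    - [0, 0, 0, 0.008, 0, 0.0032, 255]
    - [0, 0, 0, 0.008, 0, 0.0032, 255]
    - [0, 0, 0, 0.008, 0, 0.0032, 255]

```text
clock: 51.53
tcp_pos: [0.4354, -0.0731, 0.094]
tool_rot: [[-0.001, 0.987, -0.16], [-0.0, -0.16, -0.987], [-1.0, -0.001, 0.0]]
force: [-0.4, 0.4, 0.5]
gripper_width: 0.0002
```

Call:
step_arm:
  increments:
    - [0, 0, 0, 0.004, 0, 0.0013, 255]
    - [0, 0, 0, 0.0082, 0, 0.0025, 255]
    - [0, 0, 0, 0.0082, 0, 0.0025, 255]
    - [0, 0, 0, 0.0082, 0, 0.0025, 255]

```text
clock: 51.87
tcp_pos: [0.435, -0.0755, 0.0858]
tool_rot: [[-0.001, 0.987, -0.16], [-0.0, -0.16, -0.987], [-1.0, -0.001, 0.0]]
force: [0.5, -0.5, -0.4]
gripper_width: -0.0
```

```bash
python3 lev.py|grep -v pred
```

```text
trace [266.  296.1  24.2  16.1] 0.73
dark blobs [([245, 249, 37, 45, 999], [265.8, 271.5]), ([255, 298, 23, 8, 144], [266.1, 301.2])]
now [ 0.4352 -0.0755  0.0861] yaw -0.16 tilt [-0.0002  0.    ] w 0.0003 F [-0.3  0.7 -0. ] t 52.0 j7 0.23
```

The lever is at q≈1.17 with no resistance yet, so more than 2.6 rad of slack is left. I leave the lever here: tightening will push it back open, and its seen angle then shows the onset. Back to the nut.

Call:
step_arm:
  increments:
    - [0, 0, 0, -0.02, 0, -0.004, 255]
    - [0, 0, 0, -0.06, 0, -0.01, 255]
    - [0, 0, 0, -0.1, 0, -0.02, 255]
    - [-0.1, 0, 0, -0.14, 0.005, -0.03, 255]
    - [-0.2, 0, 0, -0.18, 0.01, -0.04, 135]
    - [-0.3, 0, 0, -0.18, 0.02, -0.05, 135]
    - [-0.4, 0, 0, -0.18, 0.03, -0.06, 135]
    - [-0.5, 0, 0, -0.18, 0.04, -0.071, 135]
    - [-0.6, 0, 0, -0.18, 0.05, -0.071, 135]
    - [-0.7, 0, 0, -0.18, 0.06, -0.071, 135]
    - [-0.8, 0, 0, -0.18, 0.0685, -0.071, 135]
    - [-0.92, 0, 0, -0.18, 0.0685, -0.071, 135]
    - [-1.04, 0, 0, -0.18, 0.0685, -0.071, 135]
    - [-1.16, 0, 0, -0.18, 0.0685, -0.071, 135]
    - [-1.28, 0, 0, -0.18, 0.0685, -0.071, 135]
    - [-1.4, 0, 0, -0.18, 0.0685, -0.071, 135]
    - [-1.52, 0, 0, -0.18, 0.0685, -0.071, 135]
    - [-1.64, 0, 0, -0.18, 0.0685, -0.071, 135]
    - [-1.76, 0, 0, -0.18, 0.0685, -0.071, 135]
    - [-1.857, 0, 0, -0.18, 0.0685, -0.071, 135]

```text
clock: 53.63
tcp_pos: [0.5141, -0.0163, 0.2661]
tool_rot: [[-0.0, -0.131, 0.991], [0.0, 0.991, 0.131], [-1.0, 0.0, -0.0]]
force: [-0.4, -0.5, -1.4]
gripper_width: 0.0403
```

```bash
python3 -c "
from h import *
inc([(.514,-.0165,.22,1.697),(.514,-.0165,.144,1.697)])
W=cam('wrist');save(W,'w10.png',(200,100,460,360),1);print(proj(W,(.514,-.0165,.173)))
"
```

```text
now [ 0.5141 -0.0163  0.2661] yaw 1.703 tilt [-0.      0.0002] w 0.0403 F [-0.4 -0.5 -1.4] t 53.6 j7 1.74
(0.514, -0.0165, 0.22, 1.697) -> [np.float64(0.006), 0, 0, 0.0461, -0.0002, -0.0001]
(0.514, -0.0165, 0.144, 1.697) -> [np.float64(0.006), 0, 0, 0.1221, -0.0002, -0.0001]
[321.92289701 242.54623034]
```

View pics/w10.png

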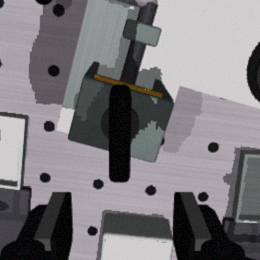

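The wing is upright at (319,233), aligned with the jaws. From the two grip poses the axis is at (0.5134,-0.0182); I grip there.

Call:
step_arm:
  increments:
    - [0, 0, 0, 0.03, -0.002, -0.001, 135]
    - [0, 0, 0, 0.06, -0.002, -0.001, 135]
    - [0, 0, 0, 0.09, -0.002, -0.001, 135]
    - [0, 0, 0, 0.112, -0.002, -0.001, 135]
    - [0, 0, 0, 0.122, -0.002, -0.001, 135]
    - [0, 0, 0, 0.122, -0.002, -0.001, 135]
    - [0, 0, 0, 0.122, -0.002, -0.001, 180]
    - [0, 0, 0, 0.122, -0.002, -0.001, 200]
    - [0, 0, 0, 0.122, -0.002, -0.001, 255]
    - [0, 0, 0, 0.122, -0.002, -0.001, 255]
    - [0, 0, 0, 0.122, -0.002, -0.001, 255]
    - [0, 0, 0, 0.122, -0.002, -0.001, 255]
    - [0, 0, 0, 0.122, -0.002, -0.001, 255]
    - [0, 0, 0, 0.122, -0.002, -0.001, 255]

```text
clock: 54.85
tcp_pos: [0.5148, -0.0181, 0.1459]
tool_rot: [[0.003, -0.125, 0.992], [0.001, 0.992, 0.125], [-1.0, 0.001, 0.004]]
force: [-1.2, 0.5, 6.4]
gripper_width: 0.0128
```

Call:
step_arm:
  increments:
    - [0.12, 0, 0, 0, 0, 0, 255]
    - [0.24, 0, 0, 0, 0, 0, 255]
    - [0.36, 0, 0, 0, 0, 0, 255]
    - [0.48, 0, 0, 0, 0, 0, 255]
    - [0.6, 0, 0, 0, 0, 0, 255]
    - [0.72, 0, 0, 0, 0, 0, 255]
    - [0.84, 0, 0, 0, 0, 0, 255]
    - [0.96, 0, 0, 0, 0, 0, 255]
    - [1.08, 0, 0, 0, 0, 0, 255]
    - [1.2, 0, 0, 0, 0, 0, 255]
    - [1.32, 0, 0, 0, 0, 0, 255]
    - [1.44, 0, 0, 0, 0, 0, 255]
    - [1.56, 0, 0, 0, 0, 0, 255]
    - [1.68, 0, 0, 0, 0, 0, 255]
    - [1.8, 0, 0, 0, 0, 0, 255]
    - [1.92, 0, 0, 0, 0, 0, 255]
    - [2.04, 0, 0, 0, 0, 0, 255]
    - [2.16, 0, 0, 0, 0, 0, 255]
    - [2.2, 0, 0, 0, 0, 0, 255]
    - [2.2, 0, 0, 0, 0, 0, 255]

```text
clock: 56.52
tcp_pos: [0.5128, -0.0194, 0.1458]
tool_rot: [[-0.002, 0.876, -0.483], [0.0, -0.483, -0.876], [-1.0, -0.002, 0.001]]
force: [-7.9, -1.3, 14.9]
gripper_width: 0.0137
```

```bash
python3 lev.py; python3 -c "
from h import *
print(ctrl.sense()['wrist_torque'])"
```

```text
trace [274.  282.8  41.   24.4] 0.87
dark blobs [([266, 240, 16, 6, 74], [274.2, 242.3]), ([254, 287, 24, 8, 111], [265.5, 290.5])]
pred [(0.2, [262.0, 265.0]), (0.3, [262.0, 269.0]), (0.4, [263.0, 273.0]), (0.5, [263.0, 277.0]), (0.6, [263.0, 281.0]), (0.7, [264.0, 285.0]), (0.8, [264.0, 289.0]), (0.9, [264.0, 293.0]), (1.0, [265.0, 296.0]), (1.1, [265.0, 299.0]), (1.2, [265.0, 302.0]), (1.3, [266.0, 304.0]), (1.4, [266.0, 306.0]), (1.5, [267.0, 308.0]), (1.6, [267.0, 309.0])]
now [ 0.5128 -0.0194  0.1458] yaw -0.504 tilt [-0.0015  0.0008] w 0.0133 F [-6.2 -0.6 15.3] t 56.6 j7 -0.07
[-0.29261467  1.58604823 -0.13092911]
```

The lever has been pushed back to about q≈0.86 (blob at (265.5,290.5)). Another 0.4 rad should centre it on 0.8.

Call:
step_arm:
  increments:
    - [0.1, 0, 0, 0, 0, 0, 255]
    - [0.2, 0, 0, 0, 0, 0, 255]
    - [0.3, 0, 0, 0, 0, 0, 255]
    - [0.4, 0, 0, 0, 0, 0, 255]
    - [0.4, 0, 0, 0, 0, 0, 255]
    - [0.4, 0, 0, 0, 0, 0, 255]

```text
clock: 57.12
tcp_pos: [0.5123, -0.0191, 0.1458]
tool_rot: [[-0.003, 0.618, -0.786], [0.002, -0.786, -0.618], [-1.0, -0.003, 0.001]]
force: [-7.5, -0.7, 17.5]
gripper_width: 0.0129
```

```bash
python3 lev.py|grep -v pred
```

```text
trace [274.2 280.9  42.4  24.8] 0.9
dark blobs [([266, 240, 16, 6, 71], [274.3, 242.2]), ([253, 284, 25, 8, 111], [265.1, 288.1])]
now [ 0.5124 -0.0191  0.1458] yaw -0.904 tilt [-0.0026  0.0019] w 0.0131 F [-7.8 -0.4 16.4] t 57.2 j7 -0.39
```

Now at q≈0.80 (blob y 288), as wanted. Release and set up for closing the lever.

Call:
step_arm:
  increments:
    - [0, 0, 0, 0, 0, 0, 200]
    - [0, 0, 0, 0, 0, 0, 160]
    - [0, 0, 0, 0, 0, 0, 135]
    - [0, 0, 0, 0, 0, 0, 135]
    - [0, 0, 0, 0, 0, 0, 135]
    - [0, 0, 0, 0, 0, 0, 135]
    - [0, 0, 0, -0.02, 0, 0, 135]
    - [0, 0, 0, -0.05, 0, 0, 135]
    - [0, 0, 0, -0.08, 0, 0, 135]
    - [0, 0, 0, -0.1, 0, 0, 135]
    - [0, 0, 0, -0.1, 0, 0, 255]
    - [0, 0, 0, -0.1, 0, 0, 255]
    - [0, 0, 0, -0.1, 0, 0, 255]

```text
clock: 58.3
tcp_pos: [0.5128, -0.0179, 0.2432]
tool_rot: [[-0.002, 0.62, -0.785], [0.0, -0.785, -0.62], [-1.0, -0.001, 0.001]]
force: [-0.6, 0.2, -1.1]
gripper_width: 0.0043
```

```bash
python3 lev.py|grep -v pred; python3 -c "
from h import *
S=cam('scene');D=cam('side')
print('weight proj',proj(D,(.4675,.1455,.08)).round(),proj(S,(.4675,.1455,.08)).round())
for n,c in(('scene',S),('side',D)):
 for r in ctrl.trace(n,'weight_knob'): b=r['bbox'];print(n,round(r['confidence'],2),np.round(b),onz(c,b[0],b[1],.047).round(3))
save(D,'d2.png',(220,80,420,320),3-.5)
inc([(*tcpq(.6,.012)[:2],.25,PH),tcpq(.6,.012)])
"
```

```text
trace [273.  280.6  44.7  25.7] 0.65
dark blobs [([266, 240, 16, 6, 74], [274.2, 242.3]), ([253, 284, 25, 8, 116], [265.2, 288.0])]
now [ 0.5126 -0.0181  0.2429] yaw -0.903 tilt [-0.0025 -0.0003] w 0.0002 F [-1.  -0.5 -0.4] t 58.4 j7 -0.53
weight proj [273. 216.] [379. 265.]
scene 0.81 [259. 201.  17.  19.] [ 0.505 -0.296  0.047]
scene 0.71 [386. 266.  19.  20.] [0.442 0.157 0.047]
scene 0.39 [353. 291.  32.  44.] [0.567 0.131 0.047]
side 0.8 [324. 412.  31.  38.] [ 0.481 -0.327  0.047]
side 0.56 [258. 229.  25.  29.] [0.426 0.14  0.047]
now [ 0.5131 -0.0184  0.2435] yaw -0.903 tilt [-0.0013 -0.0004] w 0.0001 F [-0.   0.2  0.3] t 58.6 j7 -0.53
(np.float64(0.42970898642487365), np.float64(-0.04922939393157742), 0.25, -0.16) -> [np.float64(-0.743), 0, 0, -0.0064, -0.0274, 0.0846]
(np.float64(0.42970898642487365), np.float64(-0.04922939393157742), np.float64(0.12879280555297398), -0.16) -> [np.float64(-0.743), 0, 0, 0.1148, -0.0274, 0.0844]
```

View pics/d2.png

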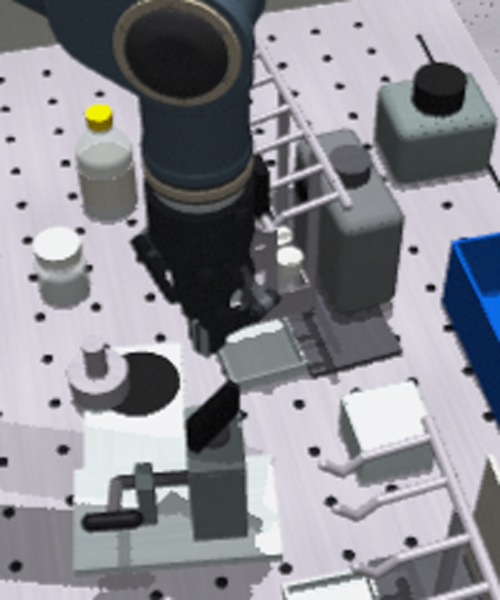

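At 58 s the side view shows the weight knocked about 4 cm off the pad: foot at d2 (97,378), pad at (140,382). It is still upright, so I'll fetch it back before closing the lever.

```bash
python3 -c "
from h import *
S=cam('scene');D=cam('side')
o=[]
for n,c in(('scene',S),('side',D)):
  rs=[r for r in ctrl.trace(n,'weight_knob') if (abs(np.array(r['bbox'][:2])-([386,266] if n=='scene' else [258,229]))<12).all()]
  if rs: o.append((c,*rs[0]['bbox'][:2]));print(n,rs[0]['bbox'])
print(tri(o) if len(o)>1 else o); print('knobtop side z.082',onz(D,220+95/2.5,80+345/2.5,.08).round(3))
inc([(.43,.148,.26,.8)])
"
```

```text
scene [385.5, 265.8, 21.2, 22.9]
side [257.1, 227.9, 26.1, 28.9]
(array([0.42912397, 0.15324425, 0.03268873]), [4.2, 4.2])
knobtop side z.082 [0.432 0.147 0.08 ]
now [ 0.5134 -0.0184  0.244 ] yaw -0.903 tilt [-0.0003 -0.0001] w 0.0004 F [ 0.1 -0.2 -0.5] t 58.8 j7 -0.53
(0.43, 0.148, 0.26, 0.8) -> [np.float64(-1.703), 0, 0, -0.016, -0.1823, -0.0375]
```

Call:
step_arm:
  increments:
    - [-0.1, 0, 0, -0.016, -0.02, -0.004, 0]
    - [-0.2, 0, 0, -0.016, -0.04, -0.008, 0]
    - [-0.3, 0, 0, -0.016, -0.06, -0.012, 0]
    - [-0.4, 0, 0, -0.016, -0.08, -0.016, 0]
    - [-0.5, 0, 0, -0.016, -0.1, -0.02, 0]
    - [-0.6, 0, 0, -0.016, -0.12, -0.024, 0]
    - [-0.7, 0, 0, -0.016, -0.14, -0.028, 0]
    - [-0.8, 0, 0, -0.016, -0.16, -0.032, 0]
    - [-0.9, 0, 0, -0.016, -0.182, -0.0375, 0]
    - [-1.02, 0, 0, -0.016, -0.182, -0.0375, 0]
    - [-1.14, 0, 0, -0.016, -0.182, -0.0375, 0]
    - [-1.26, 0, 0, -0.016, -0.182, -0.0375, 0]
    - [-1.38, 0, 0, -0.016, -0.182, -0.0375, 0]
    - [-1.5, 0, 0, -0.016, -0.182, -0.0375, 0]
    - [-1.62, 0, 0, -0.016, -0.182, -0.0375, 0]
    - [-1.703, 0, 0, -0.016, -0.182, -0.0375, 0]
    - [-1.703, 0, 0, -0.016, -0.182, -0.0375, 0]
    - [-1.703, 0, 0, -0.016, -0.182, -0.0375, 0]

```text
clock: 60.3
tcp_pos: [0.4302, 0.1476, 0.2601]
tool_rot: [[-0.0, 0.699, 0.716], [0.0, 0.716, -0.699], [-1.0, 0.0, -0.0]]
force: [0.0, 0.1, 0.4]
gripper_width: 0.0854
```

```bash
python3 -c "
from h import *
W=cam('wrist');save(W,'w11.png',(180,100,540,340),1.2)
print(proj(W,(.431,.147,.082)))
for r in ctrl.trace('wrist','weight_knob'): print(np.round(r['bbox']),r['confidence'],onz(W,*r['bbox'][:2],.05))
inc([(.431,.147,.0542,.8)])
"
```

```text
[323.06548649 213.08704949]
[322. 198.  67.  63.] 0.93 [0.42570681 0.15134562 0.05      ]
[ 95. 469.  44.  21.] 0.78 [ 0.46919766 -0.25388733  0.05      ]
now [0.4302 0.1477 0.2601] yaw 0.798 tilt [-0.      0.0001] w 0.085 F [ 0.2 -0.2  0.7] t 60.4 j7 0.48
(0.431, 0.147, 0.0542, 0.8) -> [np.float64(-0.002), 0, 0, 0.2059, 0.0, 0.001]
```

View pics/w11.png

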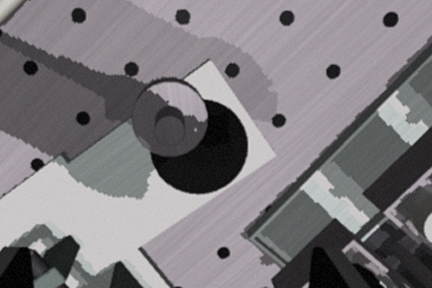

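The knob is at (322,204), about 6 mm up from the prediction; the weight is upright on the plate edge. Grasping.

Call:
step_arm:
  increments:
    - [0, 0, 0, 0.03, 0, -0.005, 0]
    - [0, 0, 0, 0.06, 0, -0.005, 0]
    - [0, 0, 0, 0.09, 0, -0.005, 0]
    - [0, 0, 0, 0.12, 0, -0.005, 0]
    - [0, 0, 0, 0.15, 0, -0.005, 0]
    - [0, 0, 0, 0.18, 0, -0.005, 0]
    - [0, 0, 0, 0.2, 0, -0.005, 0]
    - [0, 0, 0, 0.205, 0, -0.005, 0]
    - [0, 0, 0, 0.205, 0, -0.005, 0]
    - [0, 0, 0, 0.205, 0, -0.005, 120]
    - [0, 0, 0, 0.205, 0, -0.005, 255]
    - [0, 0, 0, 0.205, 0, -0.005, 255]
    - [0, 0, 0, 0.205, 0, -0.005, 255]
    - [0, 0, 0, 0.205, 0, -0.005, 255]
    - [0, 0, 0, 0.205, 0, -0.005, 255]
    - [0, 0, 0, 0.205, 0, -0.005, 255]
    - [0, 0, 0, 0.205, 0, -0.005, 255]
    - [0, 0, 0, 0.205, 0, -0.005, 255]

```text
clock: 61.9
tcp_pos: [0.4266, 0.1514, 0.0557]
tool_rot: [[-0.0, 0.697, 0.717], [0.001, 0.717, -0.697], [-1.0, 0.001, -0.001]]
force: [-2.2, -1.1, 6.6]
gripper_width: 0.0199
```

```bash
python3 -c "
from h import *
inc([(.467,.146,.075,.8)])
"
```

```text
now [0.4266 0.1514 0.0557] yaw 0.8 tilt [-0.0002  0.0011] w 0.0199 F [-2.2 -1.1  6.6] t 61.9 j7 0.91
(0.467, 0.146, 0.075, 0.8) -> [np.float64(-0.0), 0, 0, -0.0193, 0.0243, 0.0327]
```

Call:
step_arm:
  increments:
    - [0, 0, 0, -0.007, 0, 0, 255]
    - [0, 0, 0, -0.015, 0, 0, 255]
    - [0, 0, 0, -0.02, 0, 0, 255]
    - [0, 0, 0, -0.02, 0.004, 0.006, 255]
    - [0, 0, 0, -0.02, 0.01, 0.014, 255]
    - [0, 0, 0, -0.02, 0.017, 0.023, 255]
    - [0, 0, 0, -0.02, 0.022, 0.03, 255]
    - [0, 0, 0, -0.02, 0.024, 0.033, 255]
    - [0, 0, 0, -0.02, 0.024, 0.033, 255]
    - [0, 0, 0, -0.014, 0.024, 0.033, 255]
    - [0, 0, 0, -0.008, 0.024, 0.033, 255]
    - [0, 0, 0, -0.003, 0.024, 0.033, 255]
    - [0, 0, 0, 0.0, 0.024, 0.033, 255]
    - [0, 0, 0, 0.001, 0.024, 0.033, 255]
    - [0, 0, 0, 0.001, 0.024, 0.033, 255]
    - [0, 0, 0, 0.001, 0.024, 0.033, 255]

```text
clock: 63.23
tcp_pos: [0.4659, 0.1452, 0.0557]
tool_rot: [[-0.004, 0.697, 0.717], [0.003, 0.717, -0.697], [-1.0, -0.001, -0.004]]
force: [-9.3, -3.2, 22.2]
gripper_width: 0.0199
```

Call:
step_arm:
  increments:
    - [0, 0, 0, -0.001, 0, 0, 255]
    - [0, 0, 0, -0.001, 0, 0, 200]
    - [0, 0, 0, -0.001, 0, 0, 150]
    - [0, 0, 0, -0.001, 0, 0, 100]
    - [0, 0, 0, -0.001, 0, 0, 40]
    - [0, 0, 0, -0.001, 0, 0, 0]
    - [0, 0, 0, -0.001, 0, 0, 0]
    - [0, 0, 0, -0.001, 0, 0, 0]
    - [0, 0, 0, -0.001, 0, 0, 0]
    - [0, 0, 0, -0.02, 0, 0, 0]
    - [0, 0, 0, -0.05, 0, 0, 0]
    - [0, 0, 0, -0.09, 0, 0, 0]
    - [0, 0, 0, -0.13, 0, 0, 0]
    - [0, 0, 0, -0.17, 0, 0, 0]
    - [0, 0, 0, -0.2, 0, 0, 0]
    - [0, 0, 0, -0.2, 0, 0, 0]

```text
clock: 64.57
tcp_pos: [0.4708, 0.146, 0.2598]
tool_rot: [[0.01, 0.697, 0.717], [0.007, 0.717, -0.697], [-1.0, 0.011, 0.002]]
force: [1.1, 0.2, -0.2]
gripper_width: 0.0853
```

```bash
python3 lev.py|grep -v pred; python3 -c "
from h import *
W=cam('wrist')
for l in('weight_knob',):
 for r in ctrl.trace('wrist',l)[:2]: print(np.round(r['bbox']),round(r['confidence'],2),onz(W,*r['bbox'][:2],.05).round(3))
k=(W[0].max(2)<30).astype(np.uint8);k[300:]=0
n,_,st,ce=cv2.connectedComponentsWithStats(k);print([(st[i].tolist()) for i in range(1,n) if st[i][4]>300]); print('pad proj',proj(W,(.467,.146,.012)))
inc([(*tcpq(.6,.012)[:2],.25,PH),tcpq(.6,.012)])
"
```

```text
trace [274.3 279.4  43.   25. ] 0.68
dark blobs [([262, 240, 20, 6, 57], [271.4, 243.0]), ([254, 284, 24, 8, 107], [265.4, 288.0])]
now [0.4674 0.1459 0.2551] yaw 0.801 tilt [0.0017 0.0025] w 0.0855 F [ 0.4  0.3 -0.9] t 64.7 j7 0.63
[223. 285. 329. 324.] 0.72 [0.455 0.023 0.05 ]
[322. 204.  66.  60.] 0.7 [0.465 0.147 0.05 ]
[[31, 74, 118, 117, 4564], [279, 156, 84, 79, 1888], [582, 263, 58, 37, 1172]]
pad proj [323.52859818 197.86464993]
now [0.4661 0.1455 0.2532] yaw 0.8 tilt [-0.002  -0.0005] w 0.085 F [-0.3  0.2  0.3] t 64.8 j7 0.63
(np.float64(0.42970898642487365), np.float64(-0.04922939393157742), 0.25, -0.16) -> [np.float64(0.96), 0, 0, 0.0033, -0.165, 0.1095]
(np.float64(0.42970898642487365), np.float64(-0.04922939393157742), np.float64(0.12879280555297398), -0.16) -> [np.float64(0.96), 0, 0, 0.1245, -0.1648, 0.1096]
```

The weight is back on the pad (pad bbox centre (321,195), weight (322,204), which is parallax of its height). Now close the lever.

Call:
step_arm:
  increments:
    - [0.1, 0, 0, 0, -0.02, 0.013, 255]
    - [0.2, 0, 0, 0, -0.04, 0.026, 255]
    - [0.3, 0, 0, 0, -0.06, 0.04, 255]
    - [0.4, 0, 0, 0, -0.08, 0.053, 255]
    - [0.5, 0, 0, 0, -0.1, 0.066, 255]
    - [0.6, 0, 0, 0, -0.12, 0.08, 255]
    - [0.7, 0, 0, 0, -0.14, 0.093, 255]
    - [0.8, 0, 0, 0, -0.155, 0.103, 255]
    - [0.9, 0, 0, 0, -0.165, 0.1095, 255]
    - [0.96, 0, 0, 0, -0.165, 0.1095, 255]
    - [0.96, 0, 0, 0.01, -0.165, 0.1095, 255]
    - [0.96, 0, 0, 0.04, -0.165, 0.1095, 255]
    - [0.96, 0, 0, 0.07, -0.165, 0.1095, 255]
    - [0.96, 0, 0, 0.1, -0.165, 0.1095, 255]
    - [0.96, 0, 0, 0.115, -0.165, 0.1095, 255]
    - [0.96, 0, 0, 0.115, -0.165, 0.1095, 255]

```text
clock: 66.1
tcp_pos: [0.4267, -0.0496, 0.1351]
tool_rot: [[-0.01, 0.987, -0.161], [-0.003, -0.161, -0.987], [-1.0, -0.01, 0.005]]
force: [-0.5, -1.4, 0.3]
gripper_width: -0.0003
```

```bash
python3 -c "
from h import *
inc([tcpq(q,.012) for q in(.6,.7,.8,.9,1.,1.1,1.2,1.3,1.4,1.5,1.6,1.65)])
"|sed 's/np.float64//g'
```

```text
now [ 0.4267 -0.0496  0.1351] yaw -0.162 tilt [-0.0103 -0.0032] w -0.0003 F [-0.5 -1.4  0.3] t 66.1 j7 0.3
((0.42970898642487365), (-0.04922939393157742), (0.12879280555297398), -0.16) -> [(-0.002), 0, 0, 0.0063, 0.003, -0.0008]
((0.42873950520863446), (-0.055236857408171136), (0.12280951487595582), -0.16) -> [(-0.002), 0, 0, 0.0123, 0.0031, 0.0052]
((0.42787003327924406), (-0.060624605795910516), (0.11624861063558208), -0.16) -> [(-0.002), 0, 0, 0.0189, 0.0032, 0.0106]
((0.42710925811281175), (-0.06533880649385818), (0.109175647218276), -0.16) -> [(-0.002), 0, 0, 0.026, 0.0032, 0.0154]
((0.4264647811233216), (-0.0693323567669477), (0.10166129533649242), -0.16) -> [(-0.002), 0, 0, 0.0336, 0.0033, 0.0194]
((0.42594304171181685), (-0.07256535438094266), (0.09378063591031961), -0.16) -> [(-0.002), 0, 0, 0.0414, 0.0034, 0.0226]
((0.4255492529260332), (-0.0750054962923709), (0.08561240988374429), -0.16) -> [(-0.002), 0, 0, 0.0496, 0.0035, 0.0251]
((0.42528734937334883), (-0.07662840140985716), (0.07723823147116739), -0.16) -> [(-0.002), 0, 0, 0.058, 0.0036, 0.0267]
((0.42515994790748846), (-0.07741785420192854), (0.06874177269515208), -0.16) -> [(-0.002), 0, 0, 0.0665, 0.0037, 0.0274]
((0.42516832148178557), (-0.07736596671724515), (0.06020792736323241), -0.16) -> [(-0.002), 0, 0, 0.075, 0.0037, 0.0273]
((0.4253123864302537), (-0.07647325739840213), (0.0517219628370507), -0.16) -> [(-0.002), 0, 0, 0.0835, 0.0038, 0.0264]
((0.4254349060010548), (-0.07571405563726785), (0.047523474346790995), -0.16) -> [(-0.002), 0, 0, 0.0877, 0.0039, 0.0256]
```

Call:
step_arm:
  increments:
    - [0, 0, 0, 0, 0, 0, 255]
    - [0, 0, 0, 0.003, 0, 0.003, 255]
    - [0, 0, 0, 0.006, 0, 0.006, 255]
    - [0, 0, 0, 0.0095, 0, 0.009, 255]
    - [0, 0, 0, 0.0125, 0, 0.0115, 255]
    - [0, 0, 0, 0.016, 0, 0.014, 255]
    - [0, 0, 0, 0.0195, 0, 0.0163, 255]
    - [0, 0, 0, 0.023, 0, 0.0185, 255]
    - [0, 0, 0, 0.027, 0, 0.0203, 255]
    - [0, 0, 0, 0.027, 0, 0.0203, 255]
    - [0, 0, 0, 0.027, 0, 0.0203, 255]

```text
clock: 67.02
tcp_pos: [0.4277, -0.0699, 0.1122]
tool_rot: [[0.001, 0.987, -0.16], [-0.0, -0.16, -0.987], [-1.0, 0.001, 0.0]]
force: [-0.6, -0.5, 5.2]
gripper_width: -0.0004
```

```bash
python3 lev.py|grep -v pred;python3 -c "
from h import *
inc([tcpq(q,.012) for q in(.9,1.,1.1,1.2,1.3,1.4,1.5,1.6,1.65)])
"|sed 's/np.float64//g'
```

```text
trace [275.4 282.6  41.6  22.2] 0.69
dark blobs [([245, 240, 37, 47, 1216], [264.1, 261.3]), ([254, 284, 23, 12, 142], [265.1, 291.4])]
now [ 0.4277 -0.0697  0.1123] yaw -0.16 tilt [ 0.0007 -0.0003] w -0.0003 F [ 0.  -0.3  4.1] t 67.1 j7 0.41
now [ 0.4277 -0.0697  0.1123] yaw -0.16 tilt [ 0.0007 -0.0003] w -0.0003 F [ 0.  -0.3  4.1] t 67.1 j7 0.41
((0.42710925811281175), (-0.06533880649385818), (0.109175647218276), -0.16) -> [(-0.0), 0, 0, 0.0032, -0.0013, -0.0042]
((0.4264647811233216), (-0.0693323567669477), (0.10166129533649242), -0.16) -> [(-0.0), 0, 0, 0.0107, -0.0013, -0.0001]
((0.42594304171181685), (-0.07256535438094266), (0.09378063591031961), -0.16) -> [(-0.0), 0, 0, 0.0185, -0.0013, 0.0031]
((0.4255492529260332), (-0.0750054962923709), (0.08561240988374429), -0.16) -> [(-0.0), 0, 0, 0.0267, -0.0013, 0.0056]
((0.42528734937334883), (-0.07662840140985716), (0.07723823147116739), -0.16) -> [(-0.0), 0, 0, 0.0351, -0.0013, 0.0072]
((0.42515994790748846), (-0.07741785420192854), (0.06874177269515208), -0.16) -> [(-0.0), 0, 0, 0.0436, -0.0014, 0.008]
((0.42516832148178557), (-0.07736596671724515), (0.06020792736323241), -0.16) -> [(-0.0), 0, 0, 0.0521, -0.0014, 0.008]
((0.4253123864302537), (-0.07647325739840213), (0.0517219628370507), -0.16) -> [(-0.0), 0, 0, 0.0606, -0.0014, 0.0071]
((0.4254349060010548), (-0.07571405563726785), (0.047523474346790995), -0.16) -> [(-0.0), 0, 0, 0.0648, -0.0014, 0.0063]
```

Firm resistance of about 5 N met at q≈0.85, midway as wanted. Continue down.

Call:
step_arm:
  increments:
    - [0, 0, 0, 0.004, 0, 0.001, 255]
    - [0, 0, 0, 0.008, 0, 0.002, 255]
    - [0, 0, 0, 0.012, 0, 0.003, 255]
    - [0, 0, 0, 0.016, 0, 0.004, 255]
    - [0, 0, 0, 0.02, 0, 0.004, 255]
    - [0, 0, 0, 0.024, 0, 0.005, 255]
    - [0, 0, 0, 0.028, 0, 0.005, 255]
    - [0, 0, 0, 0.032, 0, 0.005, 255]
    - [0, 0, 0, 0.036, 0, 0.005, 255]
    - [0, 0, 0, 0.04, 0, 0.005, 255]
    - [0, 0, 0, 0.044, 0, 0.005, 255]
    - [0, 0, 0, 0.044, 0, 0.005, 255]
    - [0, 0, 0, 0.044, 0, 0.005, 255]

```text
clock: 68.2
tcp_pos: [0.427, -0.0732, 0.068]
tool_rot: [[0.0, 0.987, -0.159], [0.001, -0.159, -0.987], [-1.0, 0.0, -0.001]]
force: [2.8, 4.6, 0.6]
gripper_width: -0.0
```

Call:
step_arm:
  increments:
    - [0, 0, 0, 0.004, 0, 0, 255]
    - [0, 0, 0, 0.008, 0, 0, 255]
    - [0, 0, 0, 0.012, 0, 0, 255]
    - [0, 0, 0, 0.016, 0, 0, 255]
    - [0, 0, 0, 0.016, 0, 0, 255]
    - [0, 0, 0, 0.016, 0, 0, 255]

```text
clock: 68.7
tcp_pos: [0.4262, -0.0752, 0.0518]
tool_rot: [[-0.0, 0.987, -0.16], [-0.002, -0.16, -0.987], [-1.0, -0.0, 0.002]]
force: [1.5, 0.1, -0.2]
gripper_width: -0.0003
```

```bash
python3 lev.py|grep -v pred; python3 -c "
from h import *
D=cam('side');save(D,'d3.png',(220,180,340,330),3.5)"
```

```text
trace [274.6 290.9  38.4  44.9] 0.75
dark blobs [([245, 258, 37, 45, 998], [265.0, 281.0]), ([257, 305, 23, 9, 143], [267.7, 309.3])]
now [ 0.4261 -0.0751  0.052 ] yaw -0.161 tilt [-0.0004 -0.0014] w 0.0004 F [ 0.3 -0.1 -0.6] t 68.8 j7 0.56
```

The lever blob is at (267.7,309.3), which is the closed position (q≈1.6). Retreat and make the final checks.

Call:
step_arm:
  increments:
    - [0, 0, 0, 0.002, 0, 0, 255]
    - [0, 0, 0, -0.005, 0, 0, 255]
    - [0, 0, 0, -0.03, 0, 0, 255]
    - [0, 0, 0, -0.07, 0, 0, 255]
    - [0, 0, 0, -0.11, 0, 0, 255]
    - [0, 0, 0, -0.15, 0, 0, 255]
    - [0, 0, 0, -0.19, 0, 0, 255]
    - [0, 0, 0, -0.23, 0, 0, 255]
    - [0, 0, 0, -0.26, 0, 0.03, 255]
    - [0, 0, 0, -0.26, 0, 0.06, 255]
    - [0, 0, 0, -0.26, 0, 0.1, 255]
    - [0, 0, 0, -0.26, 0, 0.1, 255]
    - [0, 0, 0, -0.26, 0, 0.1, 255]

```text
clock: 69.93
tcp_pos: [0.4091, -0.1754, 0.3118]
tool_rot: [[-0.001, 0.986, -0.166], [0.001, -0.166, -0.986], [-1.0, -0.001, -0.001]]
force: [0.1, 1.1, -0.3]
gripper_width: 0.0002
```

```bash
python3 lev.py|grep -v pred; python3 -c "
from h import *
S=cam('scene');D=cam('side')
P=dict(t3=(.582,.339,.236),t2=(.589,.249,.236),t1=(.597,.159,.236),w=(.467,.146,.05),blue=(.485,-.311,.04))
for n,c in(('scene',S),('side',D)):
  print(n,{k:proj(c,v).round().tolist() for k,v in P.items()})
  k=(c[0].max(2)<40).astype(np.uint8);m,_,st,ce=cv2.connectedComponentsWithStats(k)
  for p in('t1','t2','t3'):
    q=proj(c,P[p]);j=min(range(1,m),key=lambda i:np.hypot(*(ce[i]-q))+(1e3 if st[i][4]<25 else 0));print(p,'dark blob',ce[j].round(1),st[j].tolist())
  for r in ctrl.trace(n,'weight_knob'): print('weight',round(r['confidence'],2),np.round(r['bbox'],1))
"
```

```text
trace [274.1 290.1  37.3  43.5] 0.56
dark blobs [([245, 240, 37, 39, 952], [261.5, 253.7]), ([257, 306, 23, 7, 74], [267.7, 310.0])]
now [ 0.4099 -0.1726  0.3116] yaw -0.16 tilt [-0.0017  0.0006] w -0.0003 F [ 0.5  0.5 -0.5] t 70.0 j7 0.03
scene {'t3': [421.0, 308.0], 't2': [390.0, 290.0], 't1': [359.0, 272.0], 'w': [378.0, 270.0], 'blue': [260.0, 196.0]}
t1 dark blob [414.4 120.3] [409, 108, 13, 23, 113]
t2 dark blob [414.4 120.3] [409, 108, 13, 23, 113]
t3 dark blob [414.4 120.3] [409, 108, 13, 23, 113]
weight 0.77 [376.5 274.7  22.3  20.6]
weight 0.52 [256.3 199.8  18.6  20.7]
weight 0.46 [457.9 330.9  30.5  33.9]
side {'t3': [300.0, 107.0], 't2': [311.0, 130.0], 't1': [323.0, 155.0], 'w': [273.0, 224.0], 'blue': [324.0, 404.0]}
t1 dark blob [323.5 154.6] [320, 143, 8, 24, 138]
t2 dark blob [310.8 129.1] [308, 118, 7, 24, 127]
t3 dark blob [299.9 106.7] [297, 96, 7, 23, 117]
weight 0.87 [324.2 412.   33.1  37.7]
weight 0.71 [399.2 338.8 132.2 182.2]
weight 0.18 [331.9 168.2  92.6 143.3]
```

```bash
python3 -c "
from h import *
S=cam('scene')
print([(np.round(r['bbox'],1),onz(S,*r['bbox'][:2],.035).round(3)) for r in ctrl.trace('scene','weight_knob')][:2])
print(ctrl.job_done())"
```

```text
[(array([376. , 272.4,  24.3,  21.2]), array([0.471, 0.144, 0.035])), (array([257.9, 199. ,  15. ,  18. ]), array([ 0.494, -0.311,  0.035]))]
the job is handed in; nothing more can be done
None
```

I finished both loading jobs and the locking, and handed the job in at about 70 s of robot time; it reported no verdict.

**What I did**
- **Carriers:** all three went straight from the drain rack to the agitator hooks.
- **Weight:** I stood the steel weight on the pad. It was knocked about 4 cm aside during the run (seen at 58 s), so I put it back before closing the lever.
- **Nut:** I tightened it 4.6 rad in total. For the last 2.6 rad I left the lever down, so the plate pushed it back to the angle where resistance begins, and stopped at about 0.80 rad.
- **Lever:** it met about 5 N of resistance at about 0.85 rad, and I then pressed it fully down.

**Last checks**
- **Carriers:** in the side view the three tabs are within 1 px of their hook positions. The same check in the scene camera found no usable blobs, so this rests on one view.
- **Lever:** it stayed at about 1.6 rad after I withdrew the gripper.
- **Weight:** the scene view puts it about 4 mm from the pad centre. The side-view trace did not find it in the last check.
- **Not measured:** I could not read the plate travel; that it is in range is inferred from the angle where resistance began.

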